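Rack two candle-holder cartons heavy end down

ROBOT

A 7-joint arm with a two-finger parallel gripper is mounted at the origin on a cart in front of the work surface, level with it; the furniture and walls round the work are solid. World frame = base frame: x ahead of the robot, y to its left, z up, the work surface at z = 0. Lengths are in m, angles in rad, forces in N, time in s.
With the tool pointing down it reaches from about 0.4 to 0.85 m from the base axis. Payload 4.4 kg.
Tool frame: the origin (TCP) lies midway between the tips of the shut fingers; the grasp point (between the pads) lies 19 mm behind it; z points along the fingers, y is the line along which they close (so a half turn about z gives the same grasp; the last joint's range is limited). The gripper opens to 94 mm and grips with 3 to 60 N. Pads are 16 mm wide; open, the fingers measure 119 mm over their backs; the gripper's body (75 mm by 177 mm) begins 78 mm behind the grasp point.
Start: joints at [-1.206, 0.628, 0.038, 1.517, -0.027, 0.996, -0.02], TCP at [0.271, 0.591, 0.205] pointing down, gripper open.
Joint ranges: [-3.06, 3.06], [-0.37, 2.12], [-1.25, 1.32], [0.18, 2.47], [-1.1, 4.24], [0.23, 1.98], [-2.94, 2.94]. Speed limits (rad/s): [2.57, 2.57, 3.14, 3.14, 3.14, 3.14, 3.14].

INTERFACE

Orientations are given as a unit quaternion [x, y, z, w].
In Python, from station import env gives the robot as it stands.
- The arm moves only by the tool jog_arm, never from a script. Its argument "targets" is one flat list of numbers, 5 for each row, row after row: the opening, from -1 (shut) to 1 (fully open), then the shift along the tool's x, y, z in m, then the turn about the tool's z in rad. A call has 1 to 12 rows; each row is the pose to reach, as a shift and turn from the pose commanded when the call began, along the tool's axes at that moment; what a row does not reach only later rows make up. A row lasts 1/8 s, in which the tool goes at most 62.5 mm and 10.7 degrees, less where a joint would pass 70% of its speed; a pose out of reach is approached as far as the arm can. A call with a gripper value outside its range is refused whole. The fingers move at their own pace and stop on an object; "newtons" is the grip in N (left out, the last holds). Time passes only in rows, so rows that repeat a pose let the fingers close. It gives the time, the measured TCP pose, the force, the opening and the grip force at its end, in the units of the state.
- env.observe(): the state, without advancing time (a new reading comes with each control period).
- env.camera(name): name is "side" or "top"; returns the picture (480x640x3 uint8, blue, green, red); there is no depth.
- env.calibration(name): a dict with "fx", "fy", "cx", "cy" (pixels), "T" (4x4, takes a point from camera to world coordinates). Camera axes: x right, y up, looking along -z (the intrinsics and any distortion apply to the point x, -y, -z); pixel columns grow to the right and rows downward; lengths in m; the calibration is good to about 2 mm. A picture is of the moment at which its call begins. calibration takes no time and is no camera call.
- env.finish_job(): hands the job in; it is judged then, once.
Trained networks look in the newest picture that a camera, given by its name, has taken for a name from the list of things; names that differ only in an ending like _2 or _b are one class to them, and where a whole thing is asked for, a point or a joint stands for the part that bears it (a point fixed in the world has none). Each returns a list of dicts, best first, with "p" (0 to 1); they miss things now and then, are a little off and sometimes report something else, mostly with a low value. They report only what shows in the picture. A call takes as long as a camera call.
- env.look_for(label, camera): "rect" ([centre column, centre row, width, height] in pixels, round what is visible of it).
- env.landmark_of(label, camera): "uv" ([column, row] in pixels: a listed point, or the origin of a listed thing).
The state is a dict: "t": time; "q": joint angles; "qvel": joint speeds; "effort": joint torques, N m; "position": TCP position; "orientation": TCP orientation; "wrist_force": force on the tool from outside, world axes, zero at the start; "wrist_torque": the same for the moment, N m; "finger_gap": opening from 0.0 (shut) to 1.0 (fully open); "finger_force": force on a finger pad.
Only numpy, scipy, OpenCV 4.12 (cv2) and the standard library are available. Lean on these libraries where they do the work, as an engineer would, in place of code of your own. Each camera call takes 0.05 s, during which the arm holds its last target. There are 200 camera calls.

TASK

Two cartons lie on the table, each with a heavy brass candle holder packed in one end; both ends look alike, but lifting a carton at mid-length shows which end is heavy. Store both in the sloping rack, one flat in each lane between its dowels, heavy end down (the other way round they tip out of the back) and slid fully home against the toe board, then let go. Leave the candle glass and the roll of tape where they are.

Things in the scene. Friction and masses are not known exactly. Their poses are not given: they have to be found in the camera images.
- carton_a: closed square carton of brown card, a black lid on each end (fixed), 140 x 40 x 40 mm, 0.3 kg, lying on the table. Origin at its centre, x along its length, z up at the start. A brass holder (0.25 kg) fills one half, +x or -x, changing from run to run, and a light block of packing the other: centre of mass 26 mm from the middle, about 0.08 N m on a mid-length lift. They cannot change places
- carton_b: the second carton, the same in every respect; its heavy end (+x or -x) is drawn independently of the first one's
- rack: fixed light-wood rack on the table, 156 mm wide (y), 122 mm deep. Origin on the table under the stored cartons' middles, x away from the robot, z up. Two lanes, 76 mm apart, open above, rise at 30 degrees toward +x from a toe board at the low side facing the robot, which reaches 6 mm above a stored carton's axis. A carton stored heavy end up overbalances and tips out backward
- lane_left: carton's place in the rack's left (+y) lane; origin where a stored carton's centre lies, 91 mm above the table; x up the slope (30 degrees above level), y to the left, z square to the lane. Toe board face at x = -70 mm. The carton lies on two cross rails (tops z = -20 mm, x = -62 to -44 and -34 to -16 mm)
- lane_right: the same for the right (-y) lane. In each lane a 10 mm round-tipped dowel stands on both sides at each rail (at x = -53 and -25 mm; 45 mm clear between them, tips at z = +13 mm). At mid-length (x = 0) and above, nothing stands beside or under a stored carton, so fingers have room there
- cup: yellow-brown candle glass, 64 mm across, 62 mm high, on the table left of the rack; origin at the centre of its foot. A bystander
- tape: roll of masking tape lying flat, 100 mm across, 25 mm high, origin at the centre of its underside. A bystander

How it is judged:
By the outcome, as a careful person would: the job done as asked, in the order asked, and still so for the second after the job is handed in, with the robot touching nothing.
It also fails if it takes over 72 s, if anything falls off the work surface, if the arm or the gripper's body presses on something with over 40 N, if the wrist force passes 120 N, or if a joint passes its speed limit or range.

## Working session

There is one attempt and no reset: what is moved stays moved. The work goes in short steps, Python scripts to look and compute and a tool call to move; the robot and the scene stay as the last step left them, time stands still between calls to the robot, and variables do not carry over. Pictures are saved under pics/ and viewed, at most 10 in all, crops included, and the job is handed in when it is done.

Besides the shell and the picture viewer there is one more tool, called after "Request:" in YAML: its name, and indented under it one key for each argument. jog_arm: Moves the arm, as the interface text tells. Its arguments: {"type":"object","properties":{"targets":{"type":"array","items":{"type":"number"}},"newtons":{"type":"number"}},"required":["targets"]}

```bash
ls; mkdir -p pics; python3 - <<'E'
from station import env
import cv2,numpy as np
np.set_printoptions(precision=4,suppress=True)
for n in ("side","top"):
    cv2.imwrite(f"pics/{n}0.png",env.camera(n)); c=env.calibration(n); print(n,c)
    for l in ("carton_a","rack","lane_left","lane_right","cup","tape"):
        print(l,env.look_for(l,n)[:3],env.landmark_of(l,n)[:3])
print(env.observe())
E
```

```text
pics
side {'fx': 621.0157550004205, 'fy': 621.0157550004205, 'cx': 317.4257317023312, 'cy': 244.8520178690206, 'T': array([[ 0.9147,  0.1286, -0.383 ,  0.069 ],
       [-0.4032,  0.3534, -0.8441, -1.112 ],
       [ 0.0268,  0.9266,  0.3751,  0.4975],
       [ 0.    ,  0.    ,  0.    ,  1.    ]])}
carton_a [{'rect': [246.4, 246.2, 31.5, 45.1], 'p': 0.96}, {'rect': [279.7, 290.4, 52.8, 57.4], 'p': 0.77}] [{'uv': [275.7, 285.5], 'p': 0.98}, {'uv': [245.0, 246.3], 'p': 0.79}]
rack [{'rect': [376.4, 290.8, 98.7, 86.5], 'p': 0.56}] [{'uv': [374.0, 311.5], 'p': 0.69}]
lane_left [] []
lane_right [] []
cup [{'rect': [322.9, 260.2, 34.3, 44.1], 'p': 0.66}, {'rect': [280.9, 289.7, 50.7, 59.6], 'p': 0.53}] [{'uv': [322.9, 271.6], 'p': 0.93}, {'uv': [310.4, 234.0], 'p': 0.35}]
tape [{'rect': [308.2, 230.1, 40.4, 29.6], 'p': 0.84}] [{'uv': [310.7, 234.3], 'p': 0.76}]
top {'fx': 469.53939069553047, 'fy': 469.53939069553047, 'cx': 321.180796646084, 'cy': 242.29572471991713, 'T': array([[-0.0138,  0.9962, -0.0864,  0.4192],
       [-0.9996, -0.0159, -0.0237, -0.1561],
       [-0.025 ,  0.086 ,  0.996
[... 472 characters left out ...]
rect': [401.8, 218.4, 85.9, 68.9], 'p': 0.48}] [{'uv': [319.6, 234.9], 'p': 0.72}]
tape [{'rect': [229.9, 208.7, 45.5, 50.3], 'p': 0.87}] [{'uv': [230.6, 207.6], 'p': 0.73}]
{'t': 1.3, 'q': array([-1.2058,  0.6284,  0.0385,  1.5174, -0.027 ,  0.9963, -0.02  ]), 'qvel': array([ 0.0003, -0.0015,  0.0015,  0.001 ,  0.0004, -0.0017, -0.0006]), 'effort': array([ -0.0005, -54.9594,   1.142 , -18.6938,  -0.0527,   0.0159,
         0.    ]), 'position': array([0.2714, 0.5907, 0.2055]), 'orientation': array([ 0.2137,  0.9769,  0.    , -0.    ]), 'wrist_force': array([ 0.1162, -0.1815, -0.2259]), 'wrist_torque': array([-0.0031,  0.0026, -0.0241]), 'finger_force': 0.0, 'finger_gap': 0.9954399060160557}
```

```bash
python3 - <<'E'
import cv2
a=cv2.imread("pics/side0.png")[200:350,200:450]; b=cv2.imread("pics/top0.png")[170:320,190:460]
cv2.imwrite("pics/s1.png",cv2.resize(a,None,fx=3.2,fy=3.2,interpolation=2)); cv2.imwrite("pics/t1.png",cv2.resize(b,None,fx=2.96,fy=2.96,interpolation=2))
E
```

```text
(no output)
```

View pics/s1.png

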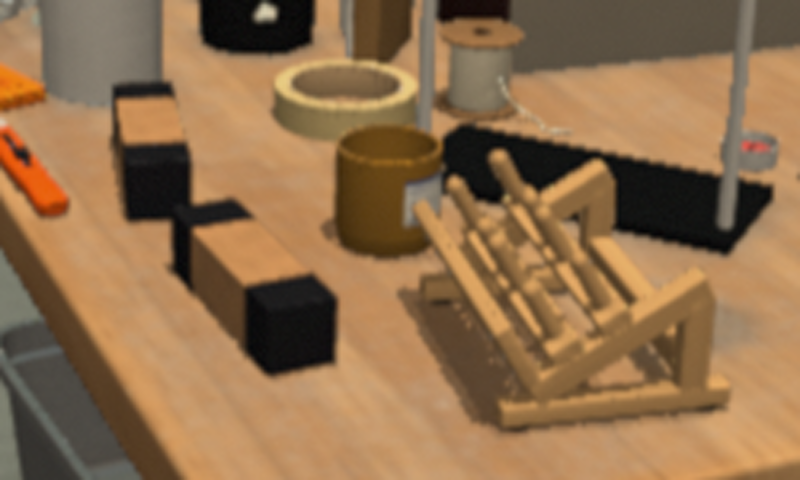

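View pics/t1.png

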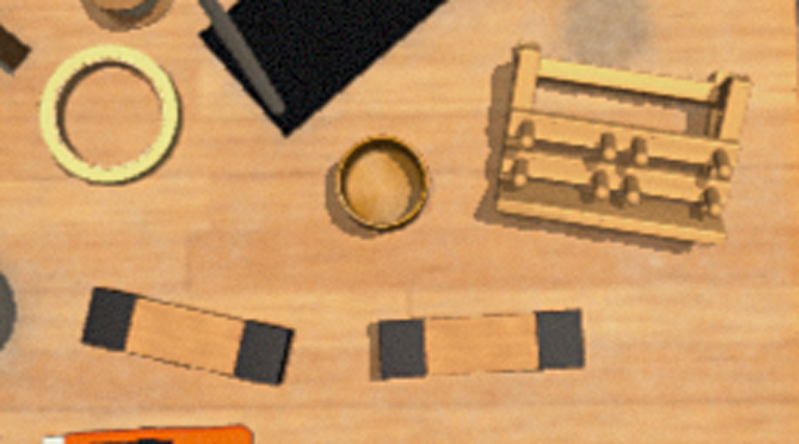

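The side crop shows the two cartons, the cup, the tape and the rack with its toe side facing the robot. In the top crop the cartons are at (187,335) and (481,344) and the rack is at about (620,150), slightly turned. Next I'll triangulate and fit these poses.

```bash
cat >h.py <<'E'
from station import env
import cv2,numpy as np
np.set_printoptions(precision=4,suppress=True)
C={n:env.calibration(n) for n in("side","top")}
def proj(n,P):
    c=C[n];P=np.atleast_2d(P);p=(P-c["T"][:3,3])@c["T"][:3,:3]
    return np.c_[c["cx"]+c["fx"]*p[:,0]/-p[:,2],c["cy"]-c["fy"]*p[:,1]/-p[:,2]]
def ray(n,uv):
    c=C[n];d=c["T"][:3,:3]@[(uv[0]-c["cx"])/c["fx"],-(uv[1]-c["cy"])/c["fy"],-1]
    return c["T"][:3,3],d/np.linalg.norm(d)
def onz(n,uv,z):
    o,d=ray(n,uv);return o+d*(z-o[2])/d[2]
def tri(us,ut):
    A=0;b=0
    for n,u in(("side",us),("top",ut)):
        o,d=ray(n,u);M=np.eye(3)-np.outer(d,d);A=A+M;b=b+M@o
    return np.linalg.solve(A,b)
def lane2w(rack,side,P):  # rack=(x,y,yaw); P in lane frame
    P=np.atleast_2d(P);c,s=np.cos(np.pi/6),.5
    x=c*P[:,0]-s*P[:,2];z=.091+s*P[:,0]+c*P[:,2];y=P[:,1]+.038*side
    a=rack[2];return np.c_[rack[0]+np.cos(a)*x-np.sin(a)*y,rack[1]+np.sin(a)*x+np.cos(a)*y,z]
def dowels(rack,z=.013):
    return np.vstack([lane2w(rack,s,[[x,y,z]]) for x in(-.025,-.053) for s in(1,-1) for y in(.0275,-.0275)])
E
python3 - <<'E'
from h import *
print("rack",tri((374,311.5),(399.2,215.9)))
print("cup",tri((322.9,271.6),(319.6,234.9)),"tape",tri((310.7,234.3),(230.6,207.6)))
print("cartons",tri((275.7,285.5),(351.7,287.1)),tri((245,246.3),(254.2,283.3)))
# carton top-face corners: crop picks refined by eye (top crop)
t=cv2.imread("pics/top0.png");s=cv2.imread("pics/side0.png")
r=tri((374,311.5),(399.2,215.9)); rack=(r[0],r[1],-.13)
for n,im,(x0,y0,x1,y1) in(("top",t,(350,180,450,255)),("side",s,(325,240,430,340))):
    k=1600//200 if n=="top" else 5.7
    k=8 if n=="top" else 5.7
    v=cv2.resize(im[y0:y1,x0:x1],None,fx=k,fy=k,interpolation=cv2.INTER_CUBIC)
    for z in (.013,): 
        for p in proj(n,dowels(rack,z)): cv2.circle(v,tuple(int(q) for q in ((p-[x0,y0]+.5)*k)),3,(0,0,255),-1)
    cv2.imwrite(f"pics/r_{n}.png",v)
v=cv2.resize(t[265:305,210:395],None,fx=4.3,fy=4.3,interpolation=2)
cv2.imwrite("pics/c.png",v)
E
```

```text
rack [ 0.5546 -0.2974 -0.0028]
cup [ 0.524  -0.1305  0.0045] tape [0.5836 0.061  0.0037]
cartons [ 0.4089 -0.1941  0.0237] [0.4186 0.0088 0.0182]
```

View pics/r_top.png

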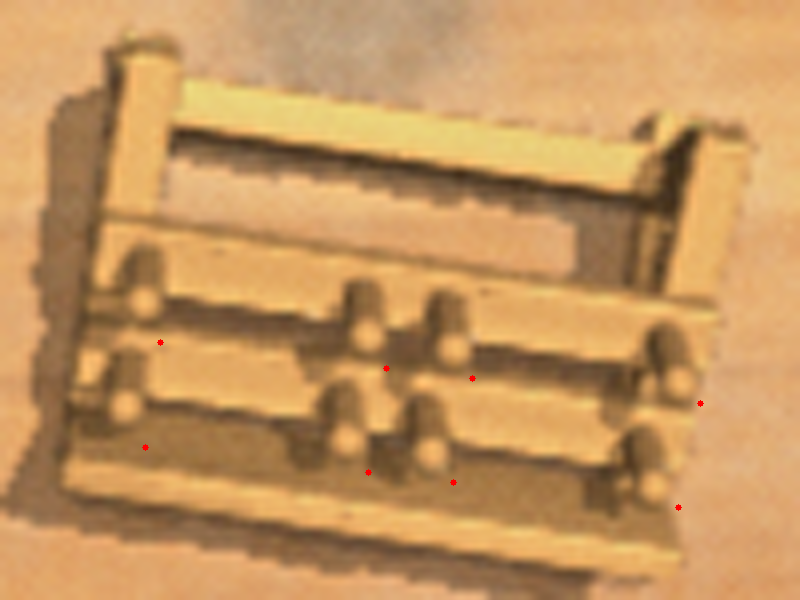

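View pics/r_side.png

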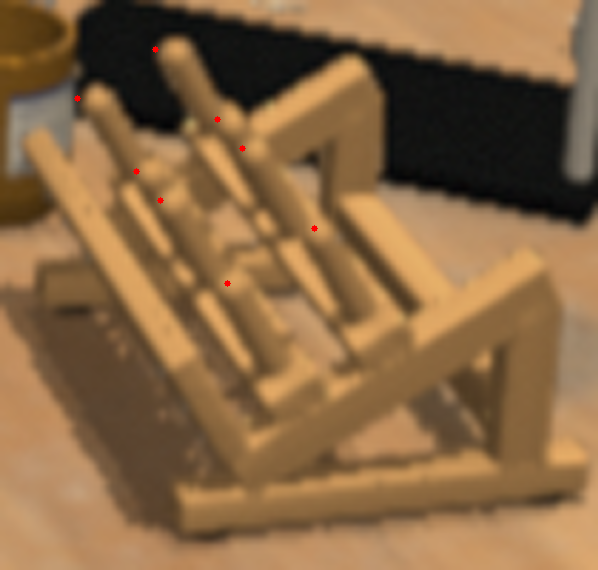

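The top crop shows all 8 dowel caps, with the predictions about 15 to 25 px off, which is roughly 2 to 3 source px. The side crop shows the caps too. I'll fit the rack pose to the caps in both views, check their height, and segment the cartons.

```bash
python3 - <<'E'
from h import *
from scipy.optimize import least_squares
ut=np.array([(145,302),(368,335),(455,350),(680,382),(127,403),(349,443),(432,455),(655,486)])/8+[350,180]-.5
us=np.array([(178,47),(232,110),(255,148),(325,235),(100,95),(155,165),(172,198),(240,280)])/5.7+[325,240]-.5
T=np.array([tri(a,b) for a,b in zip(us,ut)]); print(T)
for nm,w in(("both",1),("toponly",0)):
    f=lambda p:np.r_[(proj("top",dowels(p,.011))-ut).ravel(),w*.7*(proj("side",dowels(p,.011))-us).ravel()]
    r=least_squares(f,[.555,-.29,-.13],x_scale=[.01,.01,.1],loss="soft_l1");print(nm,r.x,np.sqrt(np.mean(r.fun**2)))
    for s in(1,-1):print(lane2w(r.x,s,[0,0,0]))
g=least_squares(lambda p:(dowels(p[:3],.011)+[0,0,p[3]]-T).ravel(),[.555,-.29,-.13,0]);print("3d",g.x)
# cartons: fit box outline
t=cv2.imread("pics/top0.png");s=cv2.imread("pics/side0.png")
for n,im in(("top",t),("side",s)):
    m=(im.max(2)<75).astype(np.uint8)
    k,l,st,ce=cv2.connectedComponentsWithStats(m)
    for i in range(1,k):
        x,y,w,h,a=st[i]
        if a>60 and((n=="top" and y>260 and y<300 and 200<x<400) or(n=="side" and 220<y<330 and 225<x<320) ): print(n,st[i],ce[i],onz(n,ce[i],.04 if n=="top" else .02))
E
```

```text
[[ 0.5452 -0.2254  0.0878]
 [ 0.5357 -0.2789  0.0899]
 [ 0.532  -0.3002  0.0872]
 [ 0.524  -0.3549  0.0852]
 [ 0.5217 -0.2213  0.0736]
 [ 0.5118 -0.276   0.0746]
 [ 0.508  -0.2961  0.0734]
 [ 0.5002 -0.3507  0.0736]]
both [ 0.5611 -0.2945 -0.1659] 0.34678681476176293
[[ 0.5673 -0.257   0.091 ]]
[[ 0.5548 -0.3319  0.091 ]]
toponly [ 0.5612 -0.2946 -0.1699] 0.12734239214733029
[[ 0.5676 -0.2572  0.091 ]]
[[ 0.5548 -0.3321  0.091 ]]
3d [ 0.5611 -0.2944 -0.1639 -0.0004]
top [218 267  18  21 257] [226.3113 277.0778] [0.4339 0.0616 0.04  ]
top [270 279  19  21 282] [278.5567 288.6348] [ 0.4089 -0.0452  0.04  ]
top [318 279  11  18  72] [321.5972 288.5972] [ 0.4078 -0.1328  0.04  ]
side [235 225  19   6  75] [243.9733 227.5867] [0.446  0.1091 0.02  ]
side [235 239  43  52 706] [252.0198 261.1601] [ 0.4052 -0.0708  0.02  ]
side [305 249  21  31  87] [309.8736 270.1839] [ 0.4926 -0.1478  0.02  ]
side [276 286  29  31 749] [289.9172 301.0521] [ 0.4122 -0.2509  0.02  ]
```

View pics/c.png

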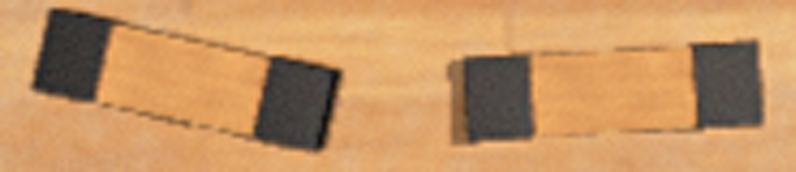

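The crop shows the lid borders, which are symmetric about mid-length. The left carton's middle is at about (183,78) and the right carton's at about (613,92).

```bash
python3 - <<'E'
from h import *
for a,b in(((103.5,61),(262.5,96)),((531,96),(695,87.5))):
    A,B=[onz("top",np.array(p)/4.3+[210,265]-.5,.04) for p in(a,b)]
    d=B-A; print("mid",(A+B)/2,"len",np.linalg.norm(d),"axis deg",np.degrees(np.arctan2(d[1],d[0])))
o=env.observe();print(o["t"],o["position"],o["orientation"])
E
```

```text
mid [0.4216 0.0089 0.04  ] len 0.07767252031947273 axis deg -103.08169452239466
mid [ 0.4126 -0.1946  0.04  ] len 0.07731936317721193 axis deg -87.82598413484025
1.3 [0.2714 0.5907 0.2055] [ 0.2137  0.9769  0.     -0.    ]
```

```bash
cat >>h.py <<'E'
def go(x,y,z,yaw=None):
    "shift/turn in tool axes to reach TCP goal; yaw = world azimuth (deg) of the tool's y"
    from scipy.spatial.transform import Rotation as R
    o=env.observe();M=R.from_quat(o["orientation"]).as_matrix();cur=np.degrees(np.arctan2(M[1,1],M[0,1]))
    t=0 if yaw is None else -np.radians((yaw-cur+180)%360-180)
    print("t",round(o["t"],2),"pos",o["position"],"yaw",round(cur,1),"q7",round(o["q"][6],2),"->",M.T@(np.array([x,y,z])-o["position"]),"turn",round(t,3))
    print("F",o["wrist_force"],"M",o["wrist_torque"],"gap mm",round(o["finger_gap"]*94,1),o["finger_force"])
E
python3 -c "
from h import *
go(.4216,.0089,.12,-13.1)"
```

```text
t 1.3 pos [0.2714 0.5907 0.2055] yaw 65.3 q7 -0.02 -> [-0.3794 -0.4659  0.0854] turn 1.369
F [ 0.1162 -0.1815 -0.2259] M [-0.0031  0.0026 -0.0241] gap mm 93.6 0.0
```

Request:
jog_arm:
  targets: [1,-0.379,-0.466,0.085,1.369,1,-0.379,-0.466,0.085,1.369,1,-0.379,-0.466,0.085,1.369,1,-0.379,-0.466,0.085,1.369,1,-0.379,-0.466,0.085,1.369,1,-0.379,-0.466,0.085,1.369,1,-0.379,-0.466,0.085,1.369,1,-0.379,-0.466,0.085,1.369,1,-0.379,-0.466,0.085,1.369,1,-0.379,-0.466,0.085,1.369,1,-0.379,-0.466,0.085,1.369,1,-0.379,-0.466,0.085,1.369]
  newtons: 15

```text
t: 2.8
position: [0.4211, 0.0097, 0.1205]
orientation: [0.783, 0.622, 0.0, -0.0]
wrist_force: [-0.9, 0.9, -0.0]
finger_gap: 0.999
finger_force: 0.0
```

```bash
python3 -c "
from h import *
go(.4216,.0089,.006,-13.1)"
```

```text
t 2.8 pos [0.4211 0.0097 0.1205] yaw -13.1 q7 0.02 -> [-0.0007  0.0007  0.1145] turn -0.0
F [-0.8624  0.9248 -0.0364] M [-0.0184  0.0544 -0.0146] gap mm 93.9 0.0
```

Request:
jog_arm:
  targets: [1,-0.001,0.001,0.05,0,1,-0.001,0.001,0.09,0,1,-0.001,0.001,0.1145,0,1,-0.001,0.001,0.1145,0,-1,-0.001,0.001,0.1145,0,-1,-0.001,0.001,0.1145,0,-1,-0.001,0.001,0.1145,0,-1,-0.001,0.001,0.1145,0,-1,-0.001,0.001,0.1145,0,-1,-0.001,0.001,0.1145,0]
  newtons: 12

```text
t: 4.05
position: [0.4216, 0.0078, 0.0061]
orientation: [0.783, 0.622, -0.0, -0.0]
wrist_force: [-1.6, 0.6, 2.2]
finger_gap: 0.429
finger_force: 12.0
```

Request:
jog_arm:
  targets: [-1,0,0,-0.006,0,-1,0,0,-0.012,0,-1,0,0,-0.018,0,-1,0,0,-0.024,0,-1,0,0,-0.03,0,-1,0,0,-0.033,0,-1,0,0,-0.033,0,-1,0,0,-0.033,0]

```text
t: 5.05
position: [0.4218, 0.0078, 0.0389]
orientation: [0.783, 0.622, -0.0, -0.0]
wrist_force: [-0.3, 0.7, -2.6]
finger_gap: 0.428
finger_force: 12.0
```

```bash
python3 -c "
from h import *
go(.4216,.0089,.006,-13.1)
cv2.imwrite('pics/l1.png',cv2.resize(env.camera('side')[200:320,190:350],None,fx=4.5,fy=4.5,interpolation=2))"
```

```text
t 5.05 pos [0.4218 0.0078 0.0389] yaw -13.1 q7 0.59 -> [ 0.001  -0.0005  0.0329] turn -0.0
F [-0.3165  0.7362 -2.6249] M [0.0155 0.0069 0.0202] gap mm 40.2 11.999691473320127
```

View pics/l1.png

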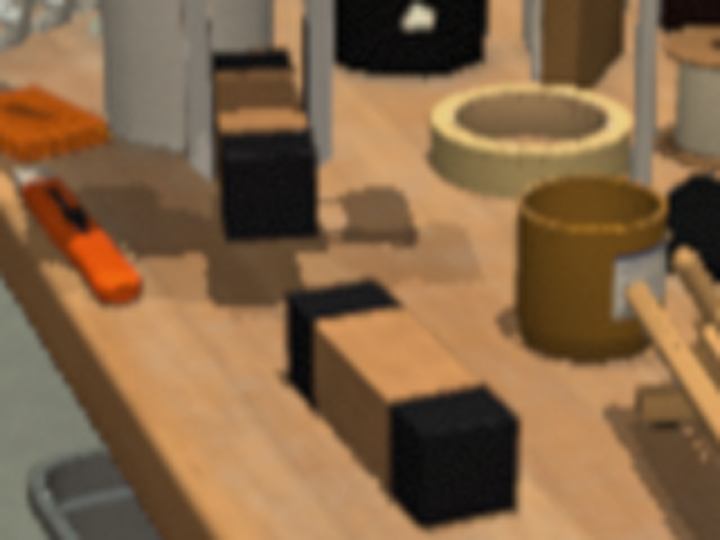

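The left carton is held and looks level, with its shadow detached. I'll average the torque over several readings.

```bash
python3 -c "
from h import *
L=[]
for i in range(10):
    env.camera('side');o=env.observe();L.append(np.r_[o['wrist_force'],o['wrist_torque']])
print(np.mean(L,0),np.std(L,0))
print('about tool y',np.mean(L,0)[3:5]@[.974,-.227])
for l in env.landmark_of('carton_a','side'):print(l)"
```

```text
[-0.2044 -0.2109 -2.3165 -0.0148  0.0626  0.0013] [0.5741 0.5003 0.4131 0.0188 0.0335 0.0323]
about tool y -0.028597159661334488
{'uv': [246.2, 231.4], 'p': 0.74}
{'uv': [276.6, 290.5], 'p': 0.67}
```

Request:
jog_arm:
  targets: [-1,0,0,-0.015,0,-1,0,0,-0.03,0,-1,0,0,-0.045,0,-1,0,0,-0.06,0,-1,0,0,-0.06,0,-1,0,0,-0.06,0]

```text
t: 6.4
position: [0.4216, 0.0079, 0.0986]
orientation: [0.783, 0.622, -0.0, -0.0]
wrist_force: [-0.2, -0.7, -3.3]
finger_gap: 0.425
finger_force: 12.0
```

```bash
python3 -c "
from h import *
L=[]
for i in range(8):
    im=env.camera('side');o=env.observe();L.append(np.r_[o['wrist_force'],o['wrist_torque']])
print(o['position'],np.mean(L,0),np.std(L,0))
cv2.imwrite('pics/l2.png',cv2.resize(im[160:290,190:350],None,fx=4.5,fy=4.5,interpolation=2))"
```

```text
[0.4218 0.0076 0.0988] [ 0.0644 -0.2041 -2.7787 -0.0079  0.0517 -0.0126] [0.4122 0.7181 0.3863 0.0316 0.0212 0.0371]
```

View pics/l2.png

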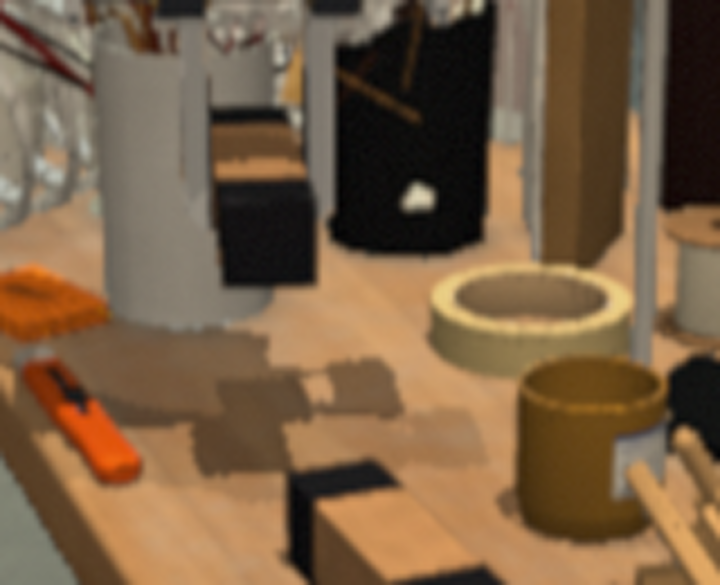

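The picture shows the carton about level, and the torque is ambiguous. I'll go back down and loosen the grip, so the heavy end droops onto the table at about 30°. The placing needs that angle anyway.

Request:
jog_arm:
  targets: [-1,0,0,0.02,0,-1,0,0,0.04,0,-1,0,0,0.055,0,-1,0,0,0.06,0,-1,0,0,0.06,0]

```text
t: 7.42
position: [0.4219, 0.0076, 0.0389]
orientation: [0.783, 0.622, -0.0, -0.0]
wrist_force: [-0.6, 0.2, -2.5]
finger_gap: 0.43
finger_force: 12.0
```

Request:
jog_arm:
  targets: [-1,0,0,0,0,-1,0,0,0,0,-1,0,0,0,0,-1,0,0,0,0]
  newtons: 5

```text
t: 7.92
position: [0.422, 0.0078, 0.0391]
orientation: [0.783, 0.622, 0.0, 0.0]
wrist_force: [0.0, -0.6, -2.7]
finger_gap: 0.422
finger_force: 5.0
```

```bash
python3 -c "
from h import *
im=env.camera('side');go(.4216,.0089,.039)
a=cv2.imread('pics/l1.png')
cv2.imwrite('pics/l3.png',np.hstack([a[:,:390],cv2.resize(im[200:320,190:350],None,fx=4.5,fy=4.5,interpolation=2)[:,:390]]))"
```

```text
t 7.97 pos [0.422  0.0078 0.0391] yaw -13.1 q7 0.6 -> [ 0.001  -0.0006  0.0001] turn 0
F [ 0.2597 -0.7585 -3.3021] M [-0.0273  0.0808  0.0334] gap mm 40.1 4.999930439516902
```

View pics/l3.png

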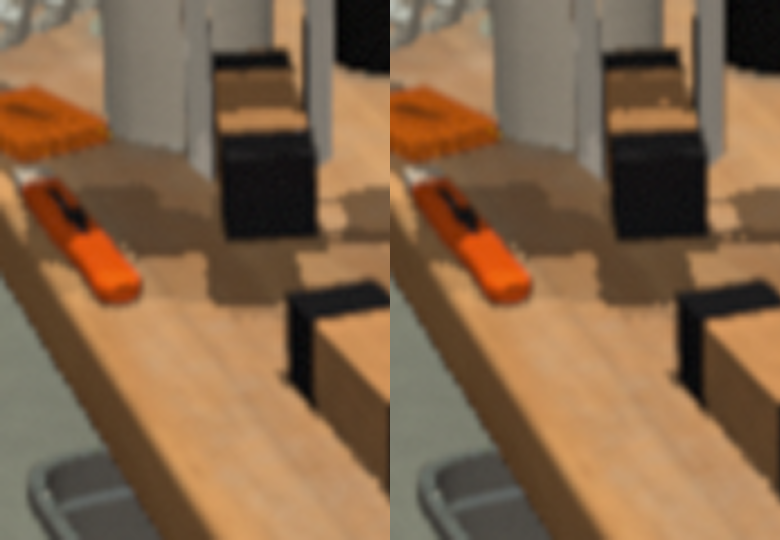

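The tilt hasn't changed, so 5 N still holds it level. I'll try the minimum grip.

Request:
jog_arm:
  targets: [-1,0,0,0,0,-1,0,0,0,0,-1,0,0,0,0,-1,0,0,0,0]
  newtons: 3

```text
t: 8.48
position: [0.422, 0.0076, 0.039]
orientation: [0.783, 0.622, 0.0, 0.0]
wrist_force: [-0.7, -0.3, -1.2]
finger_gap: 0.429
finger_force: 3.0
```

```bash
python3 -c "
from h import *
L=[]
for i in range(6):
    im=env.camera('side');o=env.observe();L.append(np.r_[o['wrist_force'],o['wrist_torque']])
print(o['position'],o['finger_force'],np.mean(L,0))
r=im[200:290,220:290];m=(r.max(2)<60)
a=cv2.imread('pics/side0.png')
k,l,st,ce=cv2.connectedComponentsWithStats(m.astype(np.uint8))
for s,c in zip(st[1:],ce[1:]):
  if s[4]>30:print(s,c+[220,200])
print(env.landmark_of('carton_a','top'),[proj('side',[.4216+d*.55*.227/1,.0089+d,.0529]) for d in(.05,-.05)])"
```

```text
[0.422  0.0077 0.039 ] 2.999934386461973 [-0.0317 -0.2367 -0.6444 -0.1688  0.1098 -0.0127]
[ 44   0  26  17 364] [276.0549 207.8681]
[ 17   3  18  10 165] [244.9455 207.3273]
[ 19  41  38  49 710] [252.662  258.8155]
[{'uv': [351.7, 287.1], 'p': 0.83}, {'uv': [254.2, 283.3], 'p': 0.7}, {'uv': [398.1, 217.4], 'p': 0.24}] [array([[242.6288, 221.7554]]), array([[251.9957, 239.1095]])]
```

```bash
python3 -c "
from h import *
im=env.camera('side')
cv2.imwrite('pics/l4.png',cv2.resize(im[180:310,200:320],None,fx=4.5,fy=4.5,interpolation=2))"
```

```text
(no output)
```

View pics/l4.png

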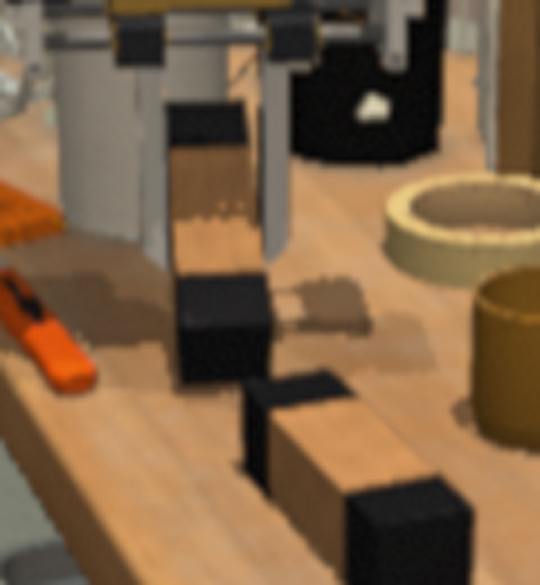

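The picture shows the near end (−y, pixel (225,330)) drooped onto the table at about 30°, so that end is heavy. I'll clamp firmly, lift and carry it tilted.

```bash
cat >>h.py <<'E'
RACK=(.5611,-.2945,-.167)
def lanegoal(side,x,y,z,gx=-.001,gz=.005):
    p=lane2w(RACK,side,[[x+gx,y,z+gz]])[0]; p[2]-=.019
    go(*p,np.degrees(RACK[2])-90); return p
E
python3 -c "
from h import *
print(lanegoal(1,.012,0,.065)); print(lanegoal(1,.012,0,.05));lanegoal(1,.012,0,.002)"
```

```text
t 8.88 pos [0.4219 0.0077 0.039 ] yaw -13.1 q7 0.6 -> [-0.2264  0.1764 -0.0992] turn 1.509
F [ 0.5841  0.2109 -1.8545] M [-0.1628  0.0993 -0.0083] gap mm 39.9 2.999991411343217
[ 0.5423 -0.2528  0.1381]
t 8.88 pos [0.4219 0.0077 0.039 ] yaw -13.1 q7 0.6 -> [-0.2259  0.1838 -0.0862] turn 1.509
F [ 0.5841  0.2109 -1.8545] M [-0.1628  0.0993 -0.0083] gap mm 39.9 2.999991411343217
[ 0.5497 -0.254   0.1251]
t 8.88 pos [0.4219 0.0077 0.039 ] yaw -13.1 q7 0.6 -> [-0.2244  0.2078 -0.0446] turn 1.509
F [ 0.5841  0.2109 -1.8545] M [-0.1628  0.0993 -0.0083] gap mm 39.9 2.999991411343217
```

Request:
jog_arm:
  targets: [-1,0,0,0,0,-1,0,0,0,0,-1,0,0,0,0,-1,0,0,-0.02,0,-1,0,0,-0.05,0,-1,0,0,-0.09,0,-1,0,0,-0.12,0,-1,0,0,-0.12,0]
  newtons: 30

```text
t: 9.88
position: [0.423, 0.0081, 0.1602]
orientation: [0.783, 0.622, 0.002, 0.001]
wrist_force: [1.1, 0.5, -3.7]
finger_gap: 0.424
finger_force: 30.0
```

```bash
python3 -c "
from h import *
print(lanegoal(1,.012,0,.065))"
```

```text
t 9.88 pos [0.423  0.0081 0.1602] yaw -13.1 q7 0.34 -> [-0.2272  0.1751  0.0222] turn 1.51
F [ 1.0997  0.4931 -3.6857] M [-0.0151  0.0048  0.001 ] gap mm 39.8 29.99947652220726
[ 0.5423 -0.2528  0.1381]
```

Request:
jog_arm:
  targets: [-1,-0.03,0.023,0,0.17,-1,-0.06,0.046,0,0.34,-1,-0.09,0.069,0,0.51,-1,-0.12,0.092,0,0.68,-1,-0.15,0.115,0,0.85,-1,-0.18,0.138,0,1.02,-1,-0.205,0.158,0,1.19,-1,-0.22,0.17,0,1.36,-1,-0.227,0.175,0,1.51,-1,-0.227,0.175,0.01,1.51,-1,-0.227,0.175,0.01,1.51,-1,-0.227,0.175,0.01,1.51]

```text
t: 11.38
position: [0.5406, -0.2522, 0.1484]
orientation: [0.997, -0.083, -0.0, -0.001]
wrist_force: [-0.3, 0.4, -2.4]
finger_gap: 0.422
finger_force: 30.0
```

```bash
python3 -c "
from h import *
lanegoal(1,.012,0,.05);lanegoal(1,.012,0,.002)
a=env.camera('side')[180:330,300:440];b=env.camera('top')[170:265,330:450]
cv2.imwrite('pics/p1.png',np.hstack([cv2.resize(a,(467,500),interpolation=2),cv2.resize(b,(333,500*1),interpolation=2) if 0 else cv2.copyMakeBorder(cv2.resize(b,(333,264),interpolation=2),0,236,0,0,0)]))"
```

```text
t 11.38 pos [ 0.5406 -0.2522  0.1484] yaw -99.5 q7 -0.53 -> [0.0093 0.0003 0.0232] turn 0.0
F [-0.2669  0.357  -2.4031] M [-0.0127  0.1396  0.0014] gap mm 39.7 29.999433383345604
t 11.38 pos [ 0.5406 -0.2522  0.1484] yaw -99.5 q7 -0.53 -> [0.0334 0.0003 0.0648] turn 0.0
F [-0.2669  0.357  -2.4031] M [-0.0127  0.1396  0.0014] gap mm 39.7 29.999433383345604
```

View pics/p1.png

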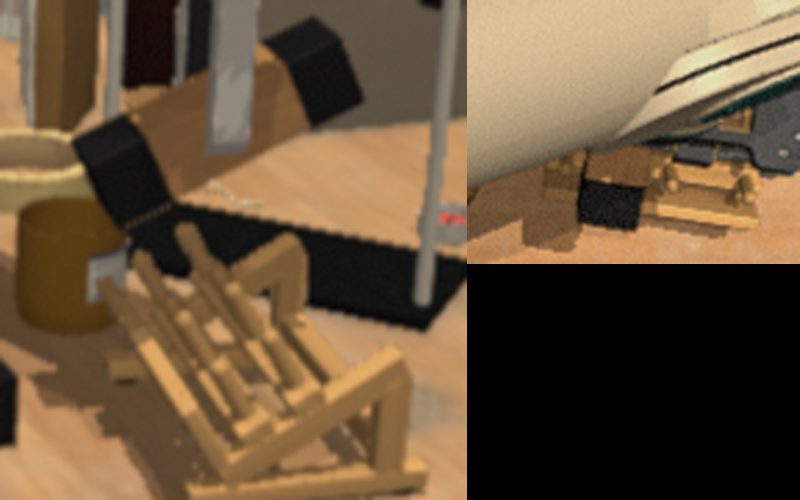

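The side view shows the carton at about the lane slope, heavy end low, above the left lane and short of the dowels. All 10 picture views are used, so from here I go by numbers. I'm descending along the lane normal.

Request:
jog_arm:
  targets: [-1,0.009,0,0.023,0,-1,0.009,0,0.023,0,-1,0.013,0,0.03,0,-1,0.017,0,0.037,0,-1,0.021,0,0.044,0,-1,0.025,0,0.05,0,-1,0.028,0,0.055,0,-1,0.028,0,0.055,0]

```text
t: 12.48
position: [0.5684, -0.2576, 0.0935]
orientation: [0.996, -0.084, -0.0, -0.0]
wrist_force: [0.6, -0.4, -2.2]
finger_gap: 0.424
finger_force: 30.0
```

```bash
python3 -c "
from h import *
lanegoal(1,.012,0,.002);lanegoal(1,.0,0,0)"
```

```text
t 12.47 pos [ 0.5684 -0.2576  0.0935] yaw -99.6 q7 -0.53 -> [ 0.005  -0.0004  0.0099] turn -0.001
F [ 0.6017 -0.4055 -2.219 ] M [-0.012   0.0924 -0.0229] gap mm 39.9 29.999462887644768
t 12.47 pos [ 0.5684 -0.2576  0.0935] yaw -99.6 q7 -0.53 -> [-0.0044 -0.0004  0.0177] turn -0.001
F [ 0.6017 -0.4055 -2.219 ] M [-0.012   0.0924 -0.0229] gap mm 39.9 29.999462887644768
```

Request:
jog_arm:
  targets: [-1,0,0,0,0,-1,0.001,0,0.003,0,-1,0.002,0,0.005,0,-1,0.003,0,0.007,0,-1,0.004,0,0.009,0,-1,0.005,0,0.011,0,-1,0.005,0,0.011,0]
  newtons: 8

```text
t: 13.35
position: [0.574, -0.2587, 0.0839]
orientation: [0.996, -0.084, 0.001, -0.0]
wrist_force: [0.2, 1.6, 5.3]
finger_gap: 0.427
finger_force: 8.0
```

```bash
python3 -c "
from h import *
lanegoal(1,.0,0,0)"
```

```text
t 13.35 pos [ 0.574  -0.2587  0.0839] yaw -99.6 q7 -0.52 -> [-0.0102 -0.0005  0.008 ] turn -0.001
F [0.2081 1.6345 5.2886] M [ 0.4189  0.2879 -0.0285] gap mm 40.1 8.000269252806902
```

Request:
jog_arm:
  targets: [-1,-0.002,0,0.0005,0,-1,-0.004,0,0.0015,0,-1,-0.006,0,0.0025,0,-1,-0.008,0,0.004,0,-1,-0.01,0,0.005,0,-1,-0.01,0,0.005,0]

```text
t: 14.1
position: [0.5649, -0.2584, 0.0797]
orientation: [0.996, -0.084, 0.002, 0.001]
wrist_force: [1.0, 0.8, 10.4]
finger_gap: 0.421
finger_force: 8.0
```

```bash
python3 -c "
from h import *
lanegoal(1,.0,0,0)"
```

```text
t 14.1 pos [ 0.5649 -0.2584  0.0797] yaw -99.7 q7 -0.5 -> [-0.0011 -0.0018  0.0039] turn -0.001
F [ 1.0046  0.763  10.4481] M [ 0.0857 -0.2029  0.0132] gap mm 39.6 8.000606149435043
```

Request:
jog_arm:
  targets: [-1,-0.0015,0,0.001,0,-1,-0.003,0,0.002,0,-1,-0.0045,0,0.003,0,-1,-0.006,0,0.004,0,-1,-0.006,0,0.004,0]

```text
t: 14.72
position: [0.5617, -0.2579, 0.0764]
orientation: [0.996, -0.084, 0.004, 0.002]
wrist_force: [6.1, -1.1, 9.4]
finger_gap: 0.426
finger_force: 8.0
```

```bash
python3 -c "
from h import *
lanegoal(1,.0,0,0)"
```

```text
t 14.72 pos [ 0.5617 -0.2579  0.0764] yaw -99.6 q7 -0.49 -> [ 0.0021 -0.0018  0.0006] turn -0.001
F [ 6.1269 -1.0969  9.3856] M [-0.0833 -1.3066 -0.0339] gap mm 40.1 8.000522218644619
```

Request:
jog_arm:
  targets: [0.28,0,0,0,0,0.28,0,0,0,0,0.28,0,0,0,0,0.28,0,0,-0.02,0,0.28,0,0,-0.06,0,0.28,0,0,-0.11,0,0.28,0,0,-0.14,0,0.28,0,0,-0.14,0]

```text
t: 15.72
position: [0.5574, -0.2564, 0.216]
orientation: [0.996, -0.084, 0.001, 0.0]
wrist_force: [-1.1, 1.4, -0.5]
finger_gap: 0.641
finger_force: 0.0
```

```bash
cat >>h.py <<'E'
def lids(box):
    "dark blobs of the side picture in box x0,y0,x1,y1"
    im=env.camera("side");x0,y0,x1,y1=box
    k,l,st,ce=cv2.connectedComponentsWithStats((im[y0:y1,x0:x1].max(2)<60).astype(np.uint8))
    for s,c in zip(st[1:],ce[1:]):
        if s[4]>40: print("blob",s[:2]+[x0,y0],s[2:],c+[x0,y0])
    return im
def boxpts(side,x=0,z=0):  # lid corners of a stored carton, side camera
    for nm,a,b in(("toe lid",-.07,-.039),("top lid",.039,.07)):
        P=[[x+u,v,z+w] for u in(a,b) for v in(-.02,.02) for w in(-.02,.02)]
        q=proj("side",lane2w(RACK,side,P));print(nm,q.min(0),q.max(0),q.mean(0))
E
python3 -c "
from h import *
im=lids((320,190,430,340));boxpts(1);go(.4126,-.1946,.12,2.2)
cv2.imwrite('pics/q1.png',im)
print(env.look_for('carton_a','side'),env.landmark_of('carton_a','side'),proj('side',lane2w(RACK,1,[[0,0,0],[.01,0,0]])))"
```

```text
blob [337 190] [ 23  17 343] [347.6939 197.172 ]
blob [391 224] [  39   55 1120] [408.8527 253.9089]
blob [333 239] [ 30  45 681] [346.909  259.2379]
toe lid [332.7948 249.4371] [365.2386 285.8555] [348.8955 267.4938]
top lid [386.4584 216.5571] [419.7323 252.3273] [402.9899 234.2811]
t 15.78 pos [ 0.5569 -0.2555  0.2142] yaw -99.6 q7 -0.62 -> [-0.1524 -0.0358  0.0943] turn -1.778
F [ 0.6376  1.0023 -0.8009] M [-0.0115  0.228   0.0554] gap mm 59.9 0.0
[{'rect': [279.6, 289.2, 55.3, 53.6], 'p': 0.77}, {'rect': [376.6, 254.5, 88.8, 61.7], 'p': 0.56}] [{'uv': [374.2, 252.2], 'p': 0.86}, {'uv': [276.2, 286.7], 'p': 0.59}] [[375.9457 250.8709]
 [380.9059 247.8255]]
```

The carton landed within about 1 px of the home pose. Now the second carton.

Request:
jog_arm:
  targets: [0.5,-0.02,0,0,-0.18,0.5,-0.04,-0.01,0,-0.36,0.5,-0.06,-0.015,0,-0.54,0.5,-0.08,-0.02,0,-0.72,0.5,-0.1,-0.025,0,-0.9,0.5,-0.12,-0.03,0,-1.08,0.5,-0.14,-0.033,0.02,-1.26,0.5,-0.152,-0.036,0.04,-1.44,0.5,-0.152,-0.036,0.07,-1.62,0.5,-0.152,-0.036,0.094,-1.778,0.5,-0.152,-0.036,0.094,-1.778,0.5,-0.152,-0.036,0.094,-1.778]
  newtons: 12

```text
t: 17.38
position: [0.4134, -0.1952, 0.12]
orientation: [0.694, 0.72, -0.0, -0.0]
wrist_force: [-0.3, 0.1, 0.9]
finger_gap: 0.747
finger_force: 0.0
```

```bash
python3 -c "
from h import *
go(.4126,-.1946,.006,2.2)"
```

```text
t 17.38 pos [ 0.4134 -0.1952  0.12  ] yaw 2.1 q7 1.01 -> [ 0.0006 -0.0007  0.114 ] turn -0.002
F [-0.264   0.1043  0.9178] M [-0.0838  0.0321 -0.0214] gap mm 70.3 0.0
```

Request:
jog_arm:
  targets: [0.5,0.0005,-0.0005,0.05,0,0.5,0.0005,-0.0005,0.09,0,0.5,0.0005,-0.0005,0.114,0,0.5,0.0005,-0.0005,0.114,0,-1,0.0005,-0.0005,0.114,0,-1,0.0005,-0.0005,0.114,0,-1,0.0005,-0.0005,0.114,0,-1,0.0005,-0.0005,0.114,0,-1,0.0005,-0.0005,0.106,0,-1,0.0005,-0.0005,0.096,0,-1,0.0005,-0.0005,0.086,0,-1,0.0005,-0.0005,0.081,0]
  newtons: 12

```text
t: 18.88
position: [0.4135, -0.1945, 0.0398]
orientation: [0.693, 0.721, 0.0, 0.0]
wrist_force: [0.7, 0.7, -3.3]
finger_gap: 0.422
finger_force: 12.0
```

```bash
python3 -c "
from h import *
go(.4126,-.1946,.006,2.2);lids((215,220,320,335))"
```

```text
t 18.88 pos [ 0.4135 -0.1945  0.0398] yaw 2.2 q7 1.16 -> [-0.     -0.001   0.0338] turn 0.001
F [ 0.7184  0.67   -3.3405] M [-0.1687 -0.0349 -0.0514] gap mm 39.6 11.999922282993793
blob [261 220] [ 14  12 134] [267.5448 225.1642]
blob [298 220] [12  7 71] [303.5634 222.7465]
blob [289 238] [ 3 22 62] [289.9839 248.8226]
blob [270 246] [ 9  7 42] [273.0952 249.119 ]
blob [255 249] [ 5 24 88] [256.6023 259.5455]
blob [277 268] [ 30  32 764] [290.9882 283.0445]
```

Request:
jog_arm:
  targets: [-1,0,0,0,0,-1,0,0,0,0,-1,0,0,0,0,-1,0,0,0,0,-1,0,0,0,0,-1,0,0,0,0,-1,0,0,0,0,-1,0,0,0,0]
  newtons: 3

```text
t: 19.92
position: [0.4132, -0.1945, 0.0389]
orientation: [0.693, 0.721, -0.0, -0.0]
wrist_force: [0.3, -0.3, -2.5]
finger_gap: 0.423
finger_force: 3.0
```

```bash
python3 -c "
from h import *
go(.4126,-.1946,.006,2.2);lids((215,220,320,335))
a=np.radians(30)
for nm,s in(('heavy -y',1),('heavy +y',-1),('level',0)):
  for e in(1,-1):
    P=[[.4126+u,-.1946+e*l*np.cos(a*abs(s))+s*0,.053+s*e*l*np.sin(a)] for l in(.039,.07) for u in(-.02,.02)]
    q=proj('side',P);print(nm,'end y',e,q.mean(0))"
```

```text
t 19.93 pos [ 0.4132 -0.1945  0.0389] yaw 2.2 q7 1.16 -> [-0.0001 -0.0006  0.0329] turn 0.001
F [ 0.3114 -0.2748 -2.4632] M [-0.0075 -0.111  -0.0221] gap mm 39.8 2.99991671461612
blob [251 220] [ 24  13 172] [265.0872 224.7209]
blob [298 220] [13  8 78] [303.7051 222.9615]
blob [275 239] [ 31  49 755] [290.1735 272.294 ]
blob [255 267] [  8  21 108] [258.0556 277.8611]
heavy -y end y 1 [269.0776 245.7322]
heavy -y end y -1 [288.1175 295.7147]
heavy +y end y 1 [269.1642 273.5834]
heavy +y end y -1 [288.4348 265.9884]
level end y 1 [267.762  258.2893]
level end y -1 [289.8907 282.8023]
```

The +y end dropped and the near lid rose, so the heavy end is +y. I'll clamp, lift high and turn.

```bash
cat >>h.py <<'E'
def goalR(x,y,z,gx=0,gz=.005):
    p=lane2w(RACK,-1,[[x+gx,y,z+gz]])[0]; p[2]-=.019
    go(*p,np.degrees(RACK[2])+90); print(p)
E
sed -n 1p h.py
```

```text
from station import env
```

Request:
jog_arm:
  targets: [-1,0,0,0,0,-1,0,0,0,0,-1,0,0,0,0,-1,0,0,-0.02,0,-1,0,0,-0.05,0,-1,0,0,-0.09,0,-1,0,0,-0.13,0,-1,0,0,-0.16,0,-1,0,0,-0.16,-0.17,-1,0,0,-0.16,-0.34,-1,0,0,-0.16,-0.51,-1,0,0,-0.16,-0.51]
  newtons: 30

```text
t: 21.48
position: [0.4126, -0.1943, 0.1988]
orientation: [0.49, 0.872, 0.0, -0.0]
wrist_force: [0.2, -0.1, -3.3]
finger_gap: 0.423
finger_force: 30.0
```

```bash
python3 -c "
from h import *
print(env.observe()['q'])
goalR(.012,0,.065)"
```

```text
[-0.0495  0.4187  0.5949  2.0539 -0.3363  0.7641  1.2985]
t 21.48 pos [ 0.4126 -0.1943  0.1988] yaw 31.3 q7 1.3 -> [-0.1754  0.0312  0.0601] turn -0.857
F [ 0.1783 -0.1025 -3.3054] M [-0.0574 -0.013   0.0226] gap mm 39.8 29.99861016869545
[ 0.5305 -0.3279  0.1386]
```

Request:
jog_arm:
  targets: [-1,-0.035,0.006,0,-0.15,-1,-0.07,0.012,0,-0.3,-1,-0.105,0.018,0,-0.45,-1,-0.14,0.024,0,-0.6,-1,-0.165,0.029,0,-0.75,-1,-0.175,0.031,0,-0.857,-1,-0.175,0.031,0.02,-0.857,-1,-0.175,0.031,0.04,-0.857,-1,-0.175,0.031,0.05,-0.857,-1,-0.175,0.031,0.05,-0.857,-1,-0.175,0.031,0.05,-0.857]

```text
t: 22.85
position: [0.5314, -0.3279, 0.1496]
orientation: [0.083, 0.997, -0.0, 0.0]
wrist_force: [0.3, -0.3, -3.3]
finger_gap: 0.421
finger_force: 30.0
```

```bash
python3 -c "
from h import *
lids((320,180,430,340));goalR(.012,0,.05);goalR(.012,0,.01)
x=(lambda p:p)(env.observe()['position'])
for d in(25,30,35,40):
  a=np.radians(d);c,s=np.cos(a),np.sin(a);g=x+[0,0,.019];r=RACK[2]
  for nm,u0 in(('low',-.0545),('high',.0545)):
    P=[]
    for u in(-.0155,.0155):
      for v in(-.02,.02):
        for w in(-.02,.02):
          X=c*(u0+u)-s*(w-.005);Z=s*(u0+u)+c*(w-.005);P.append([g[0]+np.cos(r)*X-np.sin(r)*v,g[1]+np.sin(r)*X+np.cos(r)*v,g[2]+Z])
    q=proj('side',P);print(d,nm,q.min(0),q.max(0),q.mean(0))"
```

```text
blob [337 180] [ 23  27 561] [348.0143 192.1979]
blob [372 191] [ 10  27 205] [376.6878 203.4829]
blob [392 200] [  38   79 1488] [411.6794 242.0907]
blob [334 230] [  32   54 1046] [348.8738 254.0994]
t 22.9 pos [ 0.5315 -0.328   0.1498] yaw 80.5 q7 2.13 -> [-0.0065 -0.0001  0.0241] turn 0.002
F [-0.0011  0.3118 -2.663 ] M [-0.0057 -0.0555 -0.018 ] gap mm 39.8 29.999402537941933
[ 0.5379 -0.3291  0.1256]
t 22.9 pos [ 0.5315 -0.328   0.1498] yaw 80.5 q7 2.13 -> [-0.0265 -0.0001  0.0588] turn 0.002
F [-0.0011  0.3118 -2.663 ] M [-0.0057 -0.0555 -0.018 ] gap mm 39.8 29.999402537941933
[ 0.5576 -0.3325  0.091 ]
25 low [333.5865 223.1771] [368.2693 262.7246] [350.7991 242.7416]
25 high [395.1899 191.9265] [430.7076 230.5671] [412.8436 211.0301]
30 low [334.4661 225.3341] [370.3593 265.1209] [352.266  245.0339]
30 high [393.6678 189.1092] [430.5727 228.1076] [411.9948 208.4033]
35 low [335.6628 227.4427] [372.5542 267.2296] [353.9433 247.1585]
35 high [392.0095 186.5122] [430.0955 225.6447] [410.9057 205.8856]
40 low [337.1645 229.4868] [374.8375 269.0378] [355.8171 249.1005]
40 high [390.2272 184.1576] [429.2764 223.1965] [409.5828 203.4967]
```

```bash
python3 -c "
from h import *
im=env.camera('side')[184:272,328:434].astype(int)
mx=im.max(2)
for r in range(0,88,3):
  print(184+r,''.join('#' if mx[r,c]<45 else '+' if mx[r,c]<80 else ('o' if im[r,c,2]-im[r,c,0]>35 else '.') for c in range(0,106,2)))"
```

```text
184 +o...###########+............++......................
187 +oo..###########+....o...............................
190 +oo..###########.......+++...........................
193 ooo..###########.......####..........................
196 ooo..###########.......####+.........................
199 ooo..###########.......####...............+..........
202 oo...###########.......####............+####+........
205 oo...##++++++++#.......####.........+#########+......
208 oo..oooooooooooooo....+####........############+.....
211 oo..oooooooooooooo....+###+.......oo+###########.....
214 oo..ooooooooooooo.....+###+.......ooo+##########+....
217 oo..ooo.ooooooo.......++ooo.......ooooo##########oo..
220 oo..ooo.oooooo......oooooo........ooooo+#########oo..
223 oo..ooo.oooooo..oooooooooo........oooooo##########o..
226 oo..ooo.ooooo.oooooooooooo.......ooooooo+#########+..
229 oo..oo.....+oooooooooooooo.......oooooooo#######+o..o
232 oo..oo+.+####+oooooooooooo.......oooooooo+###+ooooo.o
235 o...o#########+ooooooooooo.......ooooooooo##ooooooo.o
238 o..+###########+oooooooooo.......ooooooo+###oooooo..o
241 oooo############+ooooooooo......ooooo########ooooo...
244 ooo+#############ooooooooooooooooooo+########oooo...o
247 ooooo############+ooooooooooooooooooo#########ooo...o
250 ooooo+############ooooooooooooooooooo+######ooooo....
253 ooooo+#############ooooooooooooooooooo###++#+ooooo..o
256 o..+###############+oooooooooooooooooo#+#########...o
259 ....##############+oooooooooooooooo+############+..+#
262 ..o.###########+oooooooooooooooo+###############+..+#
265 .ooo.###########oooooooooooooooo+###############+..##
268 .ooooo#####oo###+ooooooooooooooo+###############...##
271 oooooo####+ooo###ooooooooooooooo+###############+.+##
```

Numerically, this carton hangs at about 25° and roughly 11 mm below the pads' centre, because it slipped a little at 3 N. I'll correct the goal for that.

```bash
python3 -c "
from h import *
for z in(.05,.012,.002):goalR(.010,0,z,.0055,.0095)"
```

```text
t 22.95 pos [ 0.5315 -0.328   0.1498] yaw 80.5 q7 2.13 -> [-0.0073 -0.0001  0.0185] turn 0.002
F [ 0.5329 -0.2828 -2.9321] M [ 0.0097 -0.0979  0.003 ] gap mm 39.6 29.99935157597065
[ 0.5387 -0.3293  0.1313]
t 22.95 pos [ 0.5315 -0.328   0.1498] yaw 80.5 q7 2.13 -> [-0.0263 -0.0001  0.0514] turn 0.002
F [ 0.5329 -0.2828 -2.9321] M [ 0.0097 -0.0979  0.003 ] gap mm 39.6 29.99935157597065
[ 0.5574 -0.3324  0.0984]
t 22.95 pos [ 0.5315 -0.328   0.1498] yaw 80.5 q7 2.13 -> [-0.0313 -0.0001  0.0601] turn 0.002
F [ 0.5329 -0.2828 -2.9321] M [ 0.0097 -0.0979  0.003 ] gap mm 39.6 29.99935157597065
[ 0.5624 -0.3332  0.0897]
```

Request:
jog_arm:
  targets: [-1,-0.007,0,0.018,0,-1,-0.007,0,0.018,0,-1,-0.011,0,0.025,0,-1,-0.015,0,0.032,0,-1,-0.019,0,0.039,0,-1,-0.023,0,0.046,0,-1,-0.026,0,0.051,0,-1,-0.026,0,0.051,0]

```text
t: 23.95
position: [0.5566, -0.3317, 0.0974]
orientation: [0.082, 0.997, 0.0, -0.0]
wrist_force: [-0.2, 0.2, -3.1]
finger_gap: 0.421
finger_force: 30.0
```

```bash
python3 -c "
from h import *
goalR(.01,0,.002,.0055,.0095)"
```

```text
t 23.95 pos [ 0.5566 -0.3317  0.0974] yaw 80.6 q7 2.13 -> [-0.0059 -0.0006  0.0077] turn 0.002
F [-0.1605  0.2116 -3.1374] M [-0.0021 -0.0666 -0.0116] gap mm 39.6 29.999331012368202
[ 0.5624 -0.3332  0.0897]
```

Request:
jog_arm:
  targets: [-1,-0.001,-0.0005,0.0015,0,-1,-0.002,-0.0005,0.003,0,-1,-0.003,-0.0005,0.0045,0,-1,-0.004,-0.0005,0.006,0,-1,-0.005,-0.0005,0.0075,0,-1,-0.005,-0.0005,0.0075,0]
  newtons: 8

```text
t: 24.7
position: [0.5615, -0.3331, 0.0903]
orientation: [0.082, 0.997, 0.0, -0.0]
wrist_force: [1.2, -0.5, -2.6]
finger_gap: 0.425
finger_force: 8.0
```

```bash
python3 -c "
from h import *
goalR(0,0,0,.0055,.0095)"
```

```text
t 24.7 pos [ 0.5615 -0.3331  0.0903] yaw 80.6 q7 2.13 -> [ 0.0068 -0.      0.0073] turn 0.002
F [ 1.1505 -0.4614 -2.5683] M [-0.0092 -0.0814  0.0092] gap mm 39.9 7.99986457452178
[ 0.5548 -0.332   0.083 ]
```

Request:
jog_arm:
  targets: [-1,-0.0005,0,0.0015,0,-1,-0.001,0,0.003,0,-1,-0.001,0,0.0045,0,-1,-0.001,0,0.006,0,-1,-0.001,0,0.006,0]

```text
t: 25.32
position: [0.5634, -0.3335, 0.0857]
orientation: [0.082, 0.997, -0.0, 0.001]
wrist_force: [-1.6, 2.2, 5.1]
finger_gap: 0.424
finger_force: 8.0
```

```bash
python3 -c "
from h import *
goalR(0,0,0,.0055,.0095)"
```

```text
t 25.32 pos [ 0.5634 -0.3335  0.0857] yaw 80.6 q7 2.13 -> [0.0088 0.0001 0.0027] turn 0.002
F [-1.6081  2.2342  5.1413] M [0.3215 0.0551 0.0293] gap mm 39.8 8.000287413597107
[ 0.5548 -0.332   0.083 ]
```

Contact with the rails. I'm sliding down the slope to the toe board.

Request:
jog_arm:
  targets: [-1,0.002,0,0.001,0,-1,0.004,0,0.002,0,-1,0.006,0,0.0032,0,-1,0.008,0,0.0045,0,-1,0.01,0,0.0055,0,-1,0.01,0,0.0055,0]

```text
t: 26.08
position: [0.5563, -0.3336, 0.0822]
orientation: [0.082, 0.997, -0.002, 0.004]
wrist_force: [1.8, 0.0, 11.0]
finger_gap: 0.427
finger_force: 8.0
```

```bash
python3 -c "
from h import *
goalR(0,0,0,.0055,.0095)"
```

```text
t 26.07 pos [ 0.5563 -0.3336  0.0822] yaw 80.6 q7 2.14 -> [ 0.0017  0.0014 -0.0008] turn 0.002
F [ 1.784   0.0414 10.9752] M [ 0.0518 -0.438   0.0228] gap mm 40.1 8.000652864575386
[ 0.5548 -0.332   0.083 ]
```

Request:
jog_arm:
  targets: [-1,0.0015,0,0.0005,0,-1,0.003,0,0.001,0,-1,0.0045,0,0.0017,0,-1,0.006,0,0.0025,0,-1,0.006,0,0.0025,0]

```text
t: 26.7
position: [0.5531, -0.3332, 0.0801]
orientation: [0.082, 0.997, -0.003, 0.007]
wrist_force: [4.8, -0.4, 9.4]
finger_gap: 0.42
finger_force: 8.0
```

```bash
python3 -c "
from h import *
goalR(0,0,0,.0055,.0095)"
```

```text
t 26.7 pos [ 0.5531 -0.3332  0.0801] yaw 80.6 q7 2.15 -> [-0.0015  0.0015 -0.0029] turn 0.003
F [ 4.7631 -0.4461  9.3723] M [-0.1333 -1.4574 -0.0343] gap mm 39.5 8.000534009188414
[ 0.5548 -0.332   0.083 ]
```

Request:
jog_arm:
  targets: [0.2,0,0,0,0,0.2,0,0,0,0,0.2,0,0,0,0,0.2,0,0,-0.02,0,0.2,0,0,-0.06,0,0.2,0,0,-0.11,0,0.2,0,0,-0.14,0,0.2,0,0,-0.14,0]

```text
t: 27.7
position: [0.5472, -0.3312, 0.2183]
orientation: [0.082, 0.997, -0.001, 0.001]
wrist_force: [0.1, -0.5, -0.7]
finger_gap: 0.6
finger_force: 0.0
```

```bash
python3 -c "
from h import *
im=env.camera('side')
print(env.look_for('carton_a','side'),env.landmark_of('carton_a','side'))
for s in(1,-1):print(proj('side',lane2w(RACK,s,[[0,0,0],[.01,0,0]])));boxpts(s)
goalR(0,0,0)
im=im[210:322,326:434].astype(int);mx=im.max(2)
for r in range(0,112,3):
  print(210+r,''.join('#' if mx[r,c]<45 else '+' if mx[r,c]<80 else ('o' if im[r,c,2]-im[r,c,0]>35 else '.') for c in range(0,108,2)))"
```

```text
[{'rect': [373.4, 252.9, 84.3, 56.8], 'p': 0.91}, {'rect': [392.6, 272.2, 91.9, 63.5], 'p': 0.71}] [{'uv': [374.9, 249.7], 'p': 0.83}, {'uv': [391.6, 270.2], 'p': 0.72}]
[[375.9457 250.8709]
 [380.9059 247.8255]]
toe lid [332.7948 249.4371] [365.2386 285.8555] [348.8955 267.4938]
top lid [386.4584 216.5571] [419.7323 252.3273] [402.9899 234.2811]
[[391.5638 268.7912]
 [396.8599 265.5346]]
toe lid [345.3674 267.1115] [380.2725 306.3776] [362.686  286.5765]
top lid [402.6364 231.9742] [438.4876 270.4993] [420.4473 251.0582]
t 27.85 pos [ 0.5455 -0.3298  0.2147] yaw 80.6 q7 2.1 -> [-0.0075 -0.0009  0.1383] turn 0.002
F [-0.3309  0.3377 -0.4567] M [ 0.04    0.052  -0.0514] gap mm 56.1 0.0
[ 0.5523 -0.3316  0.0763]
210 +oo..oooooooooooooo...................................
213 ooo..oooooooooooooo...................................
216 ooo..ooo.ooooooo...................................o..
219 ooo..ooo.oooooo.....................oooooooooooooooo..
222 ooo..ooo.oooooo......ooooooooooooooooooooooooooooooo..
225 ooo..ooo..ooooo.ooooooooooooooooooooo+###ooooooooooo..
228 ooo..ooo..oooooooooooo
[... 1161 characters left out ...]
oooooooooo######oo####ooooooooooooooooooooooooooooo
291 oooooooooooooo####+ooo####oooooooooooooooooooooooooooo
294 ooooo+++ooooooo####+ooo###+ooooooooooooooooooooooooooo
297 oooooooooooooooo####oooo#+oooooooooooooooooooooooooooo
300 ooooooooooooooooo####ooooooooooooooooooooooooooooooooo
303 oooooooooooooooooo#+oooooooooooooooooooooooooooooooooo
306 oooooooooooooooooooooooooooooooooooooooooooooooooooooo
309 oooooooooooooooooooooooooooooooooooooooooooooooooooooo
312 oooooooooooooooooooooooooooooooooooooooooooooooooooooo
315 oooooooooooooooooooooooooooooooooooooooooooooooooooooo
318 oooooooooooooooooooooooooooooooooooooooooooooooooooooo
321 oooooooooooooooooooooooooooooooooooooooooooooooooooooo
```

Request:
jog_arm:
  targets: [0.2,0.03,0.04,-0.02,0,0.2,0.06,0.08,-0.02,0,0.2,0.09,0.12,-0.02,0,0.2,0.12,0.17,-0.02,0,0.2,0.15,0.21,-0.02,0,0.2,0.17,0.24,-0.02,0,0.2,0.17,0.25,-0.02,0]

```text
t: 28.72
position: [0.418, -0.0542, 0.2354]
orientation: [0.081, 0.997, 0.0, -0.002]
wrist_force: [-0.1, -1.0, 0.0]
finger_gap: 0.6
finger_force: 0.0
```

```bash
cat >fit.py <<'E'
from h import *
from scipy.optimize import differential_evolution
I={n:env.camera(n) for n in("side","top")}
B={"side":(325,205,445,315),"top":(350,165,450,255)}
obs={n:(I[n].max(2)<70)[B[n][1]:B[n][3],B[n][0]:B[n][2]] for n in I}
def pts(side,p,u):
    x,z,t=p;P=np.array([[a,v,w] for a in u for v in(-.02,.02) for w in(-.02,.02)]);c,s=np.cos(t),np.sin(t)
    return lane2w(RACK,side,np.c_[x+c*P[:,0]-s*P[:,2],P[:,1],z+s*P[:,0]+c*P[:,2]])
def render(n,p):
    x0,y0,x1,y1=B[n];m=np.zeros((y1-y0,x1-x0),np.uint8);k=m.copy()
    for side,q in((1,p[:3]),(-1,p[3:])):
        for u,v in sorted((((-.07,-.039),1),((-.039,.039),0),((.039,.07),1)),key=lambda a:0):
            h=cv2.convexHull(((proj(n,pts(side,q,u))-[x0,y0])*16).astype(np.int32))
            cv2.fillConvexPoly(m,h,v,shift=4);cv2.fillConvexPoly(k,cv2.convexHull(h),1,shift=4)
    return m.astype(bool),k.astype(bool)
def cost(p):
    e=0
    for n in obs:
        m,k=render(n,p);roi=k if n=="side" else k
        a=obs[n]&True
        if n=="side": a=a.copy();  # mat and toe shadow lie outside
        e+=(m&~a).sum()+.7*((~m)&a).sum()
    return e
b=[(-.02,.03),(-.01,.03),(-.45,.2)]*2
r=differential_evolution(cost,b,seed=1,maxiter=80,popsize=12,polish=False)
print("x,z mm tilt off deg",(r.x*[1e3,1e3,57.3]*1 if 0 else r.x*np.array([1e3,1e3,57.3]*2)),r.fun,cost(np.zeros(6)))
E
python3 fit.py; python3 -c "
from h import *
go(0,0,0)
print([env.landmark_of(l,'top')[:3] for l in('carton_a',)],env.look_for('carton_a','top')[:3])
for s in(1,-1):print(proj('top',lane2w(RACK,s,[[0,0,0],[-.07,0,0],[.07,0,0]])))"
```

```text
x,z mm tilt off deg [  0.5998  -1.7524 -11.2825   1.1538  -2.3341  -9.7674] 1056.4 1502.6
t 28.82 pos [ 0.4203 -0.0556  0.2359] yaw 80.7 q7 1.62 -> [ 0.4236 -0.0132  0.2362] turn 0
F [ 0.8814  0.0855 -0.1586] M [-0.0342  0.0312 -0.0578] gap mm 56.5 0.0
[[{'uv': [424.6, 210.5], 'p': 0.93}, {'uv': [385.3, 204.5], 'p': 0.78}]] [{'rect': [387.0, 205.1, 35.3, 75.0], 'p': 0.85}, {'rect': [426.9, 210.7, 39.0, 77.0], 'p': 0.71}]
[[383.7159 205.5627]
 [377.5605 237.9712]
 [390.2889 170.9562]]
[[422.664  211.3254]
 [415.2491 243.6492]
 [430.5835 176.802 ]]
```

```bash
cat > rc.py <<'E'
from h import *
def rect(n,side,off,dx=0):
    t=np.radians(off);c,s=np.cos(t),np.sin(t)
    P=np.array([[u,v,w] for u in(-.07,.07) for v in(-.02,.02) for w in(-.02,.02)])
    # pivot about upper rail edge (-.016,-.02)
    X=P[:,0]+.016;Z=P[:,2]+.02
    q=proj(n,lane2w(RACK,side,np.c_[-.016+c*X-s*Z+dx,P[:,1],-.02+s*X+c*Z]))
    a,b=q.min(0),q.max(0);return np.r_[(a+b)/2,b-a]
if __name__=="__main__":
    for n in("side","top"):
        for s in(1,-1):
            for d in(0,-5,-10,-14):print(n,s,d,rect(n,s,d).round(1))
        env.camera(n)
        for i in range(2):print([ (d['rect'],d['p']) for d in env.look_for('carton_a',n)],[ (d['uv'],d['p']) for d in env.landmark_of('carton_a',n)]);env.camera(n)
E
python3 rc.py
```

```text
side 1 0 [376.3 251.2  86.9  69.3]
side 1 -5 [377.4 251.4  87.8  64.7]
side 1 -10 [378.4 251.7  88.1  59.6]
side 1 -14 [379.2 252.   87.9  55.3]
side -1 0 [391.9 269.2  93.1  74.4]
side -1 -5 [393.1 269.4  94.   69.5]
side -1 -10 [394.2 269.7  94.2  64.2]
side -1 -14 [395.  270.   93.9  59.7]
[([391.8, 270.4, 95.4, 66.4], 0.92), ([374.4, 250.0, 84.3, 59.8], 0.79)] [([372.8, 254.5], 0.97), ([391.7, 269.9], 0.89)]
[([374.8, 252.2, 88.5, 56.3], 0.77), ([393.1, 272.4, 92.7, 63.9], 0.71), ([378.3, 298.3, 101.4, 74.0], 0.21)] [([372.4, 252.2], 0.93), ([389.0, 270.3], 0.8)]
top 1 0 [384.5 205.1  33.9  77.1]
top 1 -5 [384.7 204.3  33.8  77.3]
top 1 -10 [384.7 203.5  33.8  76.9]
top 1 -14 [384.7 203.   33.7  76.1]
top -1 0 [423.7 210.9  38.   77.2]
top -1 -5 [423.7 210.   37.7  77.5]
top -1 -10 [423.6 209.3  37.2  77.1]
top -1 -14 [423.6 208.7  36.7  76.4]
[([424.3, 212.2, 36.0, 77.7], 0.74)] [([421.6, 210.0], 0.89), ([385.0, 206.5], 0.72)]
[([386.2, 206.2, 33.6, 74.6], 0.87), ([425.2, 212.8, 38.7, 81.2], 0.65)] [([385.0, 206.3], 0.75), ([422.4, 210.7], 0.62)]
```

```bash
cat >fit2.py <<'E'
from h import *
from fit import B,render,I
S0=cv2.imread("pics/side0.png");n="side";x0,y0,x1,y1=B[n]
ign=cv2.dilate((S0.max(2)<70).astype(np.uint8),np.ones((3,3)))[y0:y1,x0:x1]>0
ign[:, :375-x0]=True
o=(I[n].max(2)<70)[y0:y1,x0:x1]
from rc import rect
def par(d,dx):
    t=np.radians(d);c,s=np.cos(t),np.sin(t)
    return [-.016+c*.016-s*.02+dx,-.02+s*.016+c*.02,t]
res=[]
for dl in range(-20,5,2):
  for dr in range(-20,5,2):
    for a in(-.004,0,.004,.008):
        m,_=render(n,np.array(par(dl,a)+par(dr,a)));res.append((((m!=o)&~ign).sum(),dl,dr,a))
res.sort();print(res[:6],[r for r in res if r[1]==0 and r[2]==0])
E
python3 fit2.py
```

```text
x,z mm tilt off deg [ 0.9214 -5.6971 -8.3433  1.0586 -1.6775 -8.0612] 1056.5 1497.2
[(np.int64(189), -10, -8, -0.004), (np.int64(193), -10, -10, -0.004), (np.int64(194), -10, -6, -0.004), (np.int64(199), -12, -8, -0.004), (np.int64(202), -10, -4, -0.004), (np.int64(204), -12, -6, -0.004)] [(np.int64(363), 0, 0, -0.004), (np.int64(375), 0, 0, 0), (np.int64(468), 0, 0, 0.004), (np.int64(660), 0, 0, 0.008)]
```

Both cartons appear to lie 8 to 10° too flat, with the toe end up, because pressing at mid-length rocked them about the upper rail. I'll press each toe end down with shut fingertips. The contact height will also confirm the diagnosis.

```bash
cat >>h.py <<'E'
def press(side,x,h=0):
    p=lane2w(RACK,side,[[x,0,.02]])[0];p[2]+=h;print(p);go(*p,np.degrees(RACK[2])+90)
E
python3 -c "
from h import *
press(-1,-.052,.06);press(1,-.052,.06)"
```

```text
[ 0.5005 -0.3228  0.1423]
t 29.73 pos [ 0.42   -0.0562  0.2365] yaw 80.6 q7 1.62 -> [-0.1231 -0.2498  0.0942] turn 0.002
F [-0.8866 -0.2513  0.8369] M [ 0.0576 -0.0281 -0.0064] gap mm 56.5 0.0
[ 0.5131 -0.2479  0.1423]
t 29.73 pos [ 0.42   -0.0562  0.2365] yaw 80.6 q7 1.62 -> [-0.1233 -0.1738  0.0942] turn 0.002
F [-0.8866 -0.2513  0.8369] M [ 0.0576 -0.0281 -0.0064] gap mm 56.5 0.0
```

Request:
jog_arm:
  targets: [-1,-0.03,-0.04,0,0,-1,-0.06,-0.09,0,0,-1,-0.1,-0.14,0,0,-1,-0.123,-0.174,0.02,0,-1,-0.123,-0.174,0.06,0,-1,-0.123,-0.174,0.094,0,-1,-0.123,-0.174,0.094,0,-1,-0.123,-0.174,0.094,0]
  newtons: 10

```text
t: 30.72
position: [0.5135, -0.2484, 0.1435]
orientation: [0.082, 0.997, -0.0, 0.001]
wrist_force: [-0.3, -0.0, 0.6]
finger_gap: 0.005
finger_force: 0.0
```

```bash
python3 -c "
from h import *
press(1,-.052,.012)"
```

```text
[ 0.5131 -0.2479  0.0943]
t 30.73 pos [ 0.5135 -0.2484  0.1435] yaw 80.6 q7 2.05 -> [0.0005 0.0005 0.0492] turn 0.002
F [-0.3085 -0.0404  0.5555] M [-0.0466 -0.0046  0.0254] gap mm 0.5 0.0
```

Request:
jog_arm:
  targets: [-1,0,0,0.02,0,-1,0,0,0.04,0,-1,0,0,0.049,0,-1,0,0,0.051,0,-1,0,0,0.053,0,-1,0,0,0.053,0]

```text
t: 31.48
position: [0.5131, -0.2483, 0.0901]
orientation: [0.082, 0.997, -0.0, 0.0]
wrist_force: [-0.2, 0.3, 2.0]
finger_gap: 0.004
finger_force: 1.2
```

Request:
jog_arm:
  targets: [-1,0,0,0.001,0,-1,0,0,0.002,0,-1,0,0,0.002,0]

```text
t: 31.85
position: [0.5119, -0.248, 0.0873]
orientation: [0.082, 0.997, 0.0, -0.001]
wrist_force: [-3.7, -0.2, 2.2]
finger_gap: 0.004
finger_force: 1.9
```

Request:
jog_arm:
  targets: [-1,0,0,0.001,0,-1,0,0,0.002,0,-1,0,0,0.002,0]

```text
t: 32.22
position: [0.5119, -0.248, 0.0864]
orientation: [0.083, 0.997, 0.0, -0.001]
wrist_force: [-6.2, 2.0, 13.2]
finger_gap: 0.008
finger_force: 7.1
```

Request:
jog_arm:
  targets: [-1,0,0,-0.02,0,-1,0,0,-0.05,0,-1,0,-0.04,-0.05,0,-1,0,-0.076,-0.05,0,-1,0,-0.076,-0.05,0,-1,0,-0.076,-0.05,0]

```text
t: 32.98
position: [0.5011, -0.3221, 0.1351]
orientation: [0.082, 0.997, 0.0, 0.0]
wrist_force: [0.3, -0.1, -1.3]
finger_gap: 0.007
finger_force: 0.0
```

```bash
python3 rc.py | grep '\['|grep -v 'side\|top' ;python3 -c "
from h import *
press(-1,-.052,.012)"
```

```text
[([373.1, 252.4, 86.9, 63.5], 0.91), ([392.3, 271.4, 92.8, 65.5], 0.67)] [([372.7, 253.6], 0.91), ([390.8, 273.7], 0.77)]
[([392.5, 272.9, 91.6, 65.6], 0.75), ([373.6, 249.6, 85.1, 57.9], 0.72)] [([391.0, 270.8], 0.97), ([374.0, 251.2], 0.58)]
[([387.2, 206.6, 33.3, 73.6], 0.77), ([427.2, 203.9, 31.9, 58.6], 0.68)] [([384.4, 204.1], 0.91), ([422.9, 210.4], 0.9)]
[([386.2, 206.0, 35.5, 73.0], 0.61), ([425.4, 205.1, 37.5, 63.8], 0.55)] [([385.8, 208.6], 0.68), ([421.3, 209.4], 0.64)]
[ 0.5005 -0.3228  0.0943]
t 33.67 pos [ 0.5004 -0.323   0.1355] yaw 80.6 q7 2.16 -> [-0.0001  0.0002  0.0411] turn 0.002
F [0.0328 0.328  0.3261] M [ 0.0398 -0.0232  0.0055] gap mm 0.3 0.0
```

Request:
jog_arm:
  targets: [-1,0,0,0.02,0,-1,0,0,0.035,0,-1,0,0,0.041,0,-1,0,0,0.043,0,-1,0,0,0.045,0,-1,0,0,0.045,0]

```text
t: 34.42
position: [0.5001, -0.323, 0.0907]
orientation: [0.082, 0.997, 0.0, -0.0]
wrist_force: [-1.7, 0.4, 1.1]
finger_gap: 0.008
finger_force: 0.8
```

Request:
jog_arm:
  targets: [-1,0,0,0.001,0,-1,0,0,0.002,0,-1,0,0,0.002,0]

```text
t: 34.8
position: [0.4992, -0.3228, 0.0883]
orientation: [0.082, 0.997, 0.0, -0.001]
wrist_force: [-3.4, 1.0, 3.7]
finger_gap: 0.007
finger_force: 2.6
```

Request:
jog_arm:
  targets: [-1,0,0,0.001,0,-1,0,0,0.002,0,-1,0,0,0.002,0]

```text
t: 35.17
position: [0.4984, -0.3227, 0.0863]
orientation: [0.083, 0.997, 0.001, -0.002]
wrist_force: [-6.5, 1.1, 6.9]
finger_gap: 0.004
finger_force: 4.1
```

Request:
jog_arm:
  targets: [-1,0,0,0.001,0,-1,0,0,0.002,0,-1,0,0,0.002,0]

```text
t: 35.55
position: [0.4985, -0.3227, 0.0858]
orientation: [0.083, 0.997, 0.001, -0.001]
wrist_force: [-9.4, 3.2, 16.3]
finger_gap: 0.003
finger_force: 9.6
```

Request:
jog_arm:
  targets: [-1,0,0,-0.03,0,-1,0,0,-0.08,0,-1,0.03,0.05,-0.13,0,-1,0.05,0.1,-0.13,0,-1,0.07,0.16,-0.13,0,-1,0.08,0.22,-0.13,0,-1,0.08,0.26,-0.13,0]

```text
t: 36.42
position: [0.4652, -0.05, 0.215]
orientation: [0.081, 0.997, 0.001, 0.002]
wrist_force: [0.2, -1.4, -0.8]
finger_gap: 0.003
finger_force: 0.0
```

```bash
python3 fit2.py; python3 -c "
from h import *
im=env.camera('side')[210:300,326:446].astype(int);mx=im.max(2)
for r in range(0,75,3):
  print(210+r,''.join('#' if mx[r,c]<45 else '+' if mx[r,c]<80 else ('o' if im[r,c,2]-im[r,c,0]>35 else '.') for c in range(0,120,2)))
for s in(1,-1):
  for z in (.02,-.02):print(s,z,proj('side',lane2w(RACK,s,[[x,y,z] for x in(.039,.07) for y in(.02,-.02)])).round().tolist())"
```

```text
x,z mm tilt off deg [-1.5588 -4.4784 -1.1439 -0.6329 -0.1032 -0.796 ] 1099.5 1169.0
[(np.int64(165), -4, 0, -0.004), (np.int64(171), -4, 2, -0.004), (np.int64(172), -4, -2, -0.004), (np.int64(176), -4, 4, -0.004), (np.int64(180), -4, -4, -0.004), (np.int64(181), -2, 0, -0.004)] [(np.int64(210), 0, 0, -0.004), (np.int64(262), 0, 0, 0), (np.int64(401), 0, 0, 0.004), (np.int64(659), 0, 0, 0.008)]
210 +oo..oooooooooooooo.........................................
213 ooo..oooooooooooooo.........................................
216 ooo..ooo.ooooo.....................................o..oooooo
219 ooo..ooo.oooooo....................oo+.ooooooooooooo..oooooo
222 ooo..ooo.oooooo......oooooooooooooo.###.oooooooooooo..oooooo
225 ooo..ooo..oooo..ooooooooooooooooo+#######ooooooooooo..oooooo
228 ooo..oo....oooooooooooooooooooo###########oooooooooo.ooooooo
231 ooo..o+....oooo.oooooooooooooooo+##########ooooooooo.ooooooo
234 oo..oooooooooooooooooooooooooooooo##########oooooooo.ooooooo
237 oo..ooooooooooooooooooooooooooooooo############+ooo..ooooooo
240 oooooooo+###++ooooooooooooooooooooo+#############
[... 513 characters left out ...]
oooo###########ooo
267 o.ooo+######o+##+ooooooooooooooooooooooooooooo+####+###+oooo
270 oooooo+####oooo###ooooooooooooooooooooooooooooo+#+..##.ooooo
273 ooooooo+####ooo####ooooooooooooooooooooooooooo+######.oooooo
276 ++++ooooo###########oooooooooooooooooooooooo+#######oooooooo
279 oooooooooo###########+oooooooooooooooooooooooooooo+ooooooooo
282 ooooooooooo###########+ooooooooooooooooooooooooooooooooooooo
1 0.02 [[386.0, 226.0], [395.0, 234.0], [402.0, 217.0], [410.0, 224.0]]
1 -0.02 [[396.0, 244.0], [404.0, 252.0], [411.0, 234.0], [420.0, 243.0]]
-1 0.02 [[403.0, 242.0], [412.0, 251.0], [419.0, 232.0], [429.0, 241.0]]
-1 -0.02 [[412.0, 261.0], [422.0, 270.0], [428.0, 251.0], [438.0, 260.0]]
```

```bash
python3 -c "
from h import *
print(onz('side',(428,269),.005),onz('side',(334,240),.005),onz('top',(283,206),.005),onz('top',(260,170),.2),onz('top',(260,170),.1))
for s in(1,-1):
  p=lane2w(RACK,s,[[.07,0,0]])[0];d=np.array([np.cos(RACK[2]),np.sin(RACK[2]),0])
  for k in(.03,.010):
    print(s,k,p+d*k);go(*(p+d*k),np.degrees(RACK[2])+90)
a=cv2.imread('pics/top0.png');print([ (c,int(a[185,c].max())) for c in range(395,455,4)])"
```

```text
[ 0.7244 -0.1928  0.005 ] [0.6167 0.0094 0.005 ] [ 0.5844 -0.0518  0.005 ] [ 0.6157 -0.0328  0.2   ] [ 0.6403 -0.0173  0.1   ]
1 0.03 [ 0.6568 -0.2721  0.126 ]
t 36.58 pos [ 0.4659 -0.0507  0.2147] yaw 80.9 q7 1.65 -> [-0.2233 -0.1884  0.0892] turn 0.008
F [ 0.9953 -0.2728 -1.1623] M [-0.0888  0.0191  0.0109] gap mm 0.8 0.0
1 0.01 [ 0.6371 -0.2688  0.126 ]
t 36.58 pos [ 0.4659 -0.0507  0.2147] yaw 80.9 q7 1.65 -> [-0.2033 -0.1883  0.0891] turn 0.008
F [ 0.9953 -0.2728 -1.1623] M [-0.0888  0.0191  0.0109] gap mm 0.8 0.0
-1 0.03 [ 0.6441 -0.347   0.126 ]
t 36.58 pos [ 0.4659 -0.0507  0.2147] yaw 80.9 q7 1.65 -> [-0.2227 -0.2644  0.0891] turn 0.008
F [ 0.9953 -0.2728 -1.1623] M [-0.0888  0.0191  0.0109] gap mm 0.8 0.0
-1 0.01 [ 0.6244 -0.3437  0.126 ]
t 36.58 pos [ 0.4659 -0.0507  0.2147] yaw 80.9 q7 1.65 -> [-0.2027 -0.2643  0.089 ] turn 0.008
F [ 0.9953 -0.2728 -1.1623] M [-0.0888  0.0191  0.0109] gap mm 0.8 0.0
[(395, 200), (399, 194), (403, 191), (407, 202), (411, 220), (415, 225), (419, 230), (423, 229), (427, 229), (431, 227), (435, 229), (439, 232), (443, 232), (447, 230), (451, 234)]
```

Request:
jog_arm:
  targets: [-1,-0.01,-0.05,0,0.008,-1,-0.03,-0.1,0,0.008,-1,-0.05,-0.15,0,0.008,-1,-0.08,-0.188,0,0.008,-1,-0.12,-0.188,0,0.008,-1,-0.17,-0.188,0,0.008,-1,-0.211,-0.188,0,0.008,-1,-0.211,-0.188,0.02,0.008,-1,-0.211,-0.188,0.05,0.008,-1,-0.211,-0.188,0.075,0.008,-1,-0.211,-0.188,0.089,0.008,-1,-0.211,-0.188,0.089,0.008]

```text
t: 38.08
position: [0.6408, -0.2744, 0.1246]
orientation: [0.087, 0.996, -0.0, -0.001]
wrist_force: [0.1, 0.8, 0.8]
finger_gap: 0.008
finger_force: 0.0
```

```bash
python3 -c "
from h import *
p=lane2w(RACK,1,[[.07,0,0]])[0];d=np.array([np.cos(RACK[2]),np.sin(RACK[2]),0])
go(*(p+d*.008),np.degrees(RACK[2])+90)"
```

```text
t 38.08 pos [ 0.6408 -0.2744  0.1246] yaw 80.0 q7 1.98 -> [ 0.0066  0.0049 -0.0014] turn -0.007
F [0.1089 0.7922 0.7996] M [-0.0191  0.0163  0.0303] gap mm 0.7 0.0
```

Request:
jog_arm:
  targets: [-1,0.001,0.003,-0.001,0,-1,0.002,0.005,-0.001,0,-1,0.003,0.005,-0.001,0,-1,0.004,0.005,-0.001,0,-1,0.004,0.005,-0.001,0]

```text
t: 38.7
position: [0.6382, -0.2679, 0.1266]
orientation: [0.086, 0.996, -0.0, 0.0]
wrist_force: [-0.6, 0.5, -0.1]
finger_gap: 0.006
finger_force: 0.0
```

Request:
jog_arm:
  targets: [-1,0.001,0,0,0,-1,0.002,0,0,0,-1,0.003,0,0,0,-1,0.003,0,0,0]

```text
t: 39.2
position: [0.6353, -0.2674, 0.1265]
orientation: [0.086, 0.996, 0.0, -0.0]
wrist_force: [-0.6, 0.5, -0.3]
finger_gap: 0.003
finger_force: 0.0
```

Request:
jog_arm:
  targets: [-1,0.001,0,0,0,-1,0.002,0,0,0,-1,0.003,0,0,0,-1,0.003,0,0,0]

```text
t: 39.7
position: [0.6339, -0.2671, 0.1272]
orientation: [0.086, 0.996, -0.0, 0.002]
wrist_force: [4.1, -1.8, 1.1]
finger_gap: 0.004
finger_force: 2.3
```

Request:
jog_arm:
  targets: [-1,0.001,0,0,0,-1,0.002,0,0,0,-1,0.002,0,0,0]

```text
t: 40.08
position: [0.6332, -0.267, 0.1278]
orientation: [0.086, 0.996, -0.001, 0.003]
wrist_force: [6.5, -1.1, 3.3]
finger_gap: 0.002
finger_force: 3.5
```

Held firmly at 6.5 N, far above what sliding needs, so the left carton is home. Now the same for the right one.

Request:
jog_arm:
  targets: [-1,-0.008,0,0,0,-1,-0.016,0,0,0,-1,-0.016,0,-0.04,0,-1,-0.016,0,-0.06,0,-1,-0.016,-0.04,-0.06,0,-1,-0.016,-0.075,-0.06,0,-1,-0.016,-0.075,-0.03,0,-1,-0.016,-0.075,0,0,-1,-0.016,-0.075,0,0]

```text
t: 41.2
position: [0.6307, -0.3417, 0.123]
orientation: [0.086, 0.996, 0.002, -0.004]
wrist_force: [-0.7, -0.1, 0.8]
finger_gap: 0.005
finger_force: 0.0
```

```bash
python3 -c "
from h import *
p=lane2w(RACK,-1,[[.07,0,0]])[0];d=np.array([np.cos(RACK[2]),np.sin(RACK[2]),0])
go(*(p+d*.008),np.degrees(RACK[2])+90)"
```

```text
t 41.2 pos [ 0.6307 -0.3417  0.123 ] yaw 80.1 q7 2.06 -> [ 0.0079 -0.0031 -0.003 ] turn -0.006
F [-0.6618 -0.0735  0.8366] M [ 0.0138 -0.0339  0.0538] gap mm 0.5 0.0
```

Request:
jog_arm:
  targets: [-1,0.002,-0.002,-0.002,0,-1,0.004,-0.003,-0.002,0,-1,0.006,-0.003,-0.002,0,-1,0.008,-0.003,-0.002,0,-1,0.008,-0.003,-0.002,0]

```text
t: 41.82
position: [0.6248, -0.3447, 0.1287]
orientation: [0.086, 0.996, 0.0, 0.0]
wrist_force: [0.0, -0.6, -0.3]
finger_gap: 0.009
finger_force: 0.0
```

Request:
jog_arm:
  targets: [-1,0.001,0,0,0,-1,0.002,0,0,0,-1,0.003,0,0,0,-1,0.003,0,0,0]

```text
t: 42.32
position: [0.6218, -0.3442, 0.1284]
orientation: [0.086, 0.996, 0.0, -0.0]
wrist_force: [0.5, 1.0, 0.5]
finger_gap: 0.005
finger_force: 0.0
```

Request:
jog_arm:
  targets: [-1,0.001,0,0,0,-1,0.002,0,0,0,-1,0.002,0,0,0]

```text
t: 42.7
position: [0.6204, -0.3439, 0.1286]
orientation: [0.086, 0.996, -0.0, 0.0]
wrist_force: [1.8, 0.3, 0.9]
finger_gap: 0.007
finger_force: 0.5
```

Request:
jog_arm:
  targets: [-1,0.001,0,0,0,-1,0.002,0,0,0,-1,0.002,0,0,0]

```text
t: 43.08
position: [0.6195, -0.3437, 0.1293]
orientation: [0.086, 0.996, -0.0, 0.002]
wrist_force: [5.1, 0.1, 2.2]
finger_gap: 0.004
finger_force: 2.6
```

Request:
jog_arm:
  targets: [-1,0.001,0,0,0,-1,0.002,0,0,0,-1,0.002,0,0,0]

```text
t: 43.45
position: [0.6189, -0.3436, 0.1299]
orientation: [0.086, 0.996, -0.001, 0.003]
wrist_force: [6.8, -1.9, 2.7]
finger_gap: 0.006
finger_force: 3.7
```

Request:
jog_arm:
  targets: [-1,-0.008,0,0,0,-1,-0.016,0,0,0,-1,-0.016,0,-0.05,0,-1,-0.016,0,-0.1,0,-1,0.04,0.03,-0.1,0,-1,0.09,0.07,-0.1,0,-1,0.14,0.12,-0.1,0,-1,0.18,0.17,-0.1,0,-1,0.2,0.23,-0.1,0,-1,0.2,0.26,-0.1,0,-1,0.2,0.26,-0.1,0]

```text
t: 44.82
position: [0.4631, -0.0491, 0.2281]
orientation: [0.083, 0.997, 0.001, -0.001]
wrist_force: [0.2, -1.2, -0.3]
finger_gap: 0.008
finger_force: 0.0
```

```bash
python3 fit2.py; python3 -c "
from h import *
im=env.camera('side');env.camera('top')
for n in('side','top'):
  for l in('cup','tape'):print(n,l,[(d['uv'],d['p']) for d in env.landmark_of(l,n)[:2]])
go(0,0,0)
im=im[210:300,326:446].astype(int);mx=im.max(2)
for r in range(0,75,3):
  print(210+r,''.join('#' if mx[r,c]<45 else '+' if mx[r,c]<80 else ('o' if im[r,c,2]-im[r,c,0]>35 else '.') for c in range(0,120,2)))"
```

```text
x,z mm tilt off deg [-1.0924 -1.8144 -2.0665 -0.4101  0.0538 -0.9126] 1102.4 1163.4
[(np.int64(166), -4, 0, -0.004), (np.int64(173), -4, -2, -0.004), (np.int64(174), -4, 2, -0.004), (np.int64(179), -4, 4, -0.004), (np.int64(181), -4, -4, -0.004), (np.int64(182), -2, 0, -0.004)] [(np.int64(209), 0, 0, -0.004), (np.int64(259), 0, 0, 0), (np.int64(398), 0, 0, 0.004), (np.int64(656), 0, 0, 0.008)]
side cup []
side tape [([307.2, 234.1], 0.76)]
top cup [([320.0, 232.9], 0.7)]
top tape []
t 45.23 pos [ 0.4636 -0.0538  0.2284] yaw 80.0 q7 1.63 -> [ 0.4658 -0.0276  0.2285] turn 0
F [-1.0761  0.3496 -1.0467] M [ 0.0289  0.0333 -0.0576] gap mm 0.1 0.0
210 +oo..oooooooooooooo.........................................
213 ooo..oooooooooooooo.........................................
216 ooo..ooo.oooooo.................................o..o..oooooo
219 ooo..ooo.oooooo.....................o+.ooooooooooooo..oooooo
222 ooo..ooo.oooooo......oooooooooooooo.###.oooooooooooo..oooooo
225 ooo..ooo..oooo..ooooooooooooooooo+#######ooooooooooo..oooooo
228 ooo..oo....oooooooooooooooooooo###########ooooooooo..ooo
[... 474 characters left out ...]
#oooooooooooooooooooooooooooooooo##########+...ooo
255 oooo+.+#####ooooooooooooooooooooooooooooooo+##########oooooo
258 o.....#######+oooooooooooooooooooooooooooooo+###########++oo
261 o...##########+oooooooooooooooooooooooooooooo##########+##oo
264 ooooo##########+oooooooooooooooooooooooooooooo###########ooo
267 o.ooo+######o+##+ooooooooooooooooooooooooooooo+####+###+oooo
270 oooooo+####oooo###ooooooooooooooooooooooooooooo+#+..##.ooooo
273 ooooooo+####ooo####ooooooooooooooooooooooooooo+######.oooooo
276 ++++ooooo###########oooooooooooooooooooooooo+#######oooooooo
279 oooooooooo###########+oooooooooooooooooooooooooooo+ooooooooo
282 ooooooooooo###########+ooooooooooooooooooooooooooooooooooooo
```

```bash
python3 -c "
from station import env
print(env.finish_job())"
```

```text
the job is handed in; nothing more can be done
None
```

I stored both cartons in the rack, one per lane, heavy end down and pushed against the toe board, and handed the job in at about 45 s; measured from the camera, both lie flat to within a few degrees, and I saw no verdict.

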